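# Fetch the cold chisel from behind the row in the tool bay

## Task

The cold chisel lies along the back of the bench's tool bay, shut in by a firebrick, a beam offcut and a tin that stand in front of it. First move all three out to stand upright on the bare metal side plate; only then take out the chisel and lay it centred on the oak block, along its length. With the chisel there, put the three back upright on the very spots where each stood, turned as they were, and do not disturb the mug or the horseshoe.

Things in the scene. Friction and masses are not known exactly. Their poses are not given: they have to be found in the camera images.
- bay: Tool bay fixed on the bench: rust-brown steel floor 302 mm wide (y) and 156 mm deep (x), 6 mm thick, with 6 mm thick walls at the back (far side, its +x; inner face at x = +75 mm) and at both sides (inner faces at y = +-145 mm), wall tops 42 mm above the bench; the front (-x) is open. Origin at the bench surface, midway between the side walls and 75 mm in front of the back wall; x points to the back wall, z up. Its place and yaw (up to about 12 degrees) vary.
- side_plate: Flat bare aluminium plate fixed on the bench, 270 mm (its x) by 180 mm (its y), 8 mm thick, at one side of the bay (left or right varies), empty at the start. Origin at the centre of its underside, on the bench; z up.
- oak_block: Pale wooden block fixed on the bench, 260 mm (its x) by 100 mm (its y), 25 mm high, at the other side of the bay. Origin at the centre of its underside, on the bench; x along its length.
- brick: Cut piece of cream firebrick standing in the bay's front row: 60 mm (its x) by 50 mm (its y), 85 mm high, 0.2 kg. Origin at the centre of its underside, z up; at the start its x points to the back wall within about 5 degrees. The front row has three places about 85 mm apart across the bay, 24 mm in front of the bay's origin; which of the three things stands where varies. Neighbours are about 33 mm apart, with about the same room to the side walls.
- beam: Offcut of dark I-beam standing on end in the front row, an I seen from above: 60 mm (its x) by 50 mm (its y, over the outer faces of the two 7 mm flanges), 90 mm high, 0.5 kg. Origin at the centre of its underside, z up; at the start its x points to the back wall within about 5 degrees.
- tin: Round closed steel tin standing in the front row, diameter 54 mm, 80 mm high, 0.3 kg. Origin at the centre of its underside, z up.
- chisel: Steel cold chisel, a straight bar 25 mm wide, 25 mm high and about 205 mm long, 0.5 kg, lying across the bay behind the row, roughly parallel to the back wall, about 32 mm from it and some 8 mm behind the row, so that a finger fits in front of it only once the row is cleared. Origin at the middle of its length, on its underside (balance point within 10 mm of it); x along the bar to the cutting edge, z up.
- mug: White enamel mug with a handle, 76 mm wide, 80 mm high, loose on the bench between robot and bay; not to be disturbed. Origin at the centre of its underside.
- horseshoe: Dark steel horseshoe lying flat and loose on the bench between robot and bay, about 120 by 110 mm, 9 mm thick; not to be disturbed. Origin on the bench at the centre of its curve, inside the opening.
Mind the look-alikes: they are no part of the job. Several things have the shape of the chisel; the one meant has the colours described above.

How it is judged (in metres and radians):
On the way, in this order (a step that is already met when the one before it is completed fails the run):
1. brick, beam offcut and tin all stand upright on the side plate (x of brick in the frame of side_plate between -0.135 and 0.135 m and y of brick in the frame of side_plate between -0.09 and 0.09 m and z of brick in the frame of side_plate between 0.003 and 0.014 m and angle between each of brick, beam, tin's own z axis and vertical below 0.15 rad and linear speed of each of brick, beam, tin below 0.02 m/s and x of beam in the frame of side_plate between -0.135 and 0.135 m and y of beam in the frame of side_plate between -0.09 and 0.09 m and z of beam in the frame of side_plate between 0.003 and 0.014 m and x of tin in the frame of side_plate between -0.135 and 0.135 m and y of tin in the frame of side_plate between -0.09 and 0.09 m and z of tin in the frame of side_plate between 0.003 and 0.014 m), for 0.2 s.
2. the chisel lies centred along the oak block while the three still stand on the side plate (all of step 1 and horizontal distance between chisel and oak_block below 0.015 m and angle between the x axis of chisel and the x axis of oak_block, either way round below 0.2 rad and z of chisel in the frame of oak_block between 0.019 and 0.032 m and linear speed of chisel below 0.02 m/s), for 0.2 s.
At the end, for the whole second after the job is handed in: Chisel at rest on the oak block, within 15 mm of its centre and 0.2 rad of its length; brick, beam and tin at rest, upright, within 15 mm of their start places, brick and beam square to the bay within 0.3 rad; mug and horseshoe untipped, within 30 mm of their places (horizontal distance between chisel and oak_block below 0.015 m and angle between the x axis of chisel and the x axis of oak_block, either way round below 0.2 rad and z of chisel in the frame of oak_block between 0.019 and 0.032 m and linear speed of each of chisel, brick, beam, tin below 0.02 m/s and distance of each of brick, beam, tin from where it was at the start of the episode below 0.015 m and angle between each of brick, beam, tin's own z axis and vertical below 0.15 rad and angle between the x axis of each of brick, beam and the x axis of bay, either way round below 0.3 rad and distance of each of mug, horseshoe from where it was at the start of the episode below 0.03 m and angle between each of mug, horseshoe's own z axis and vertical below 0.3 rad); the robot touches nothing.
It fails at once if the mug or the horseshoe is shoved more than 30 mm or tipped (distance of any of mug, horseshoe from where it was at the start of the episode above 0.03 m or angle between any of mug, horseshoe's own z axis and vertical above 0.3 rad).
It also fails if it takes over 144 s, if anything falls off the work surface, if the arm or the gripper's body presses on something with over 40 N, if the wrist force passes 120 N, or if a joint passes its speed limit or range.

## Robot

A 7-joint arm with a two-finger parallel gripper is mounted at the origin on the work surface. World frame = base frame: x ahead of the robot, y to its left, z up, the work surface at z = 0. Lengths are in mm, angles in rad, forces in N, time in s.
With the tool pointing down it reaches from about 400 to 875 mm from the base axis. Payload 4.4 kg.
Tool frame: the origin (TCP) lies midway between the tips of the shut fingers; the grasp point (between the pads) lies 19 mm behind it; z points along the fingers, y is the direction in which the jaws open and shut (so a half turn about z gives the same grasp; the last joint's range is limited). The gripper opens to 85 mm and grips with 20 to 120 N. Pads are 22 mm wide; open, the fingers measure 114 mm over their backs; the gripper's body (76 mm by 85 mm) begins 54 mm behind the grasp point. The pads swing forward as they close: fully open they stand 13 mm farther back than shut.
Start: joints at [1.132, 0.628, 0.038, 1.517, -0.027, 0.996, -0.02], TCP at [236.774, -605.356, 231.313] pointing down, gripper open.
Joint ranges: [-3.06, 3.06], [-0.37, 2.12], [-1.25, 1.32], [0.18, 2.47], [-1.1, 4.24], [0.23, 1.98], [-2.94, 2.94]. Speed limits (rad/s): [2.57, 2.57, 3.14, 3.14, 3.14, 3.14, 3.14].

## Interface

Orientations are given as [roll, pitch, yaw] about the fixed x, y, z axes, in that order (R = Rz(yaw) Ry(pitch) Rx(roll)).
In Python, from cell import * gives the robot as it stands. The module is installed in compiled form; this text tells all that it offers.
- The arm moves only by the tool move_arm, never from a script. Its argument "series" is a list of rows, each a list of 2 entries, a list of its own where there are three numbers: the shift along the tool's x, y, z in m, then the turn about the tool's z in rad. In form: [[[x, y, z], yaw], ...]. A call has 1 to 5 rows; each row is the pose to reach, as a shift and turn from the pose measured when the call began, along the tool's axes at that moment; what a row does not reach only later rows make up. A row lasts 1/8 s, in which the tool goes at most 62.5 mm and 10.7 degrees, less where a joint would pass 70% of its speed; a pose out of reach is approached as far as the arm can. A call with a gripper value outside its range is refused whole. "claw" is the opening, from 0 (shut) to 1 (fully open), set as the call begins (left out, the last holds). The fingers move at their own pace and stop on an object; the grip force is fixed at half the most. Time passes only in rows, so rows that repeat a pose let the fingers close. It gives the time, the measured TCP pose, the force and the opening at its end, in the units of the state.
- read_state(): the state, without advancing time (a new reading comes with each control period).
- get_image(name): name is "scene" or "top" or "wrist"; returns the picture (400x640x3 uint8, blue, green, red); there is no depth.
- camera_model(name): a dict with "fov_y" (degrees; the focal length in pixels is half the picture's height over the tangent of half this angle, whatever the lens; pixels are square), "cx", "cy" (the principal point, pixels), "k1" (the pictures are not rectified: a ray, as slopes to the right and down, at radius r is drawn at 1 + k1 r^2 times it, then the intrinsics apply), "pose" (4x4, takes a point from camera to world coordinates); the wrist camera has in their place "tool_from_camera" (4x4, takes a point from camera to tool coordinates, whose origin is the TCP and whose axes are the flange's). Camera axes: x right, y down, z forward; pixel columns grow to the right and rows downward; lengths in mm; the calibration is good to about 2 mm. A picture is of the moment at which its call begins: read the wrist's pose just before it. camera_model takes no time and is no camera call.
- finish_job(): hands the job in, once; it reports no verdict.
The state is a dict: "clock": time; "qpos": joint angles; "qd": joint speeds; "tau": joint torques, N m; "eef_pos": TCP position; "tool_rot": TCP orientation; "force": force on the tool from outside, world axes, zero at the start; "torque": the same for the moment, N m; "width": finger opening in mm.
Only numpy, scipy, OpenCV 4.12 (cv2) and the standard library are available. Lean on these libraries where they do the work, as an engineer would, in place of code of your own. Each camera call takes 0.05 s, during which the arm holds its last target. There are 200 camera calls.

## Working session

There is one attempt and no reset: what is moved stays moved. The work goes in short steps, Python scripts to look and compute and a tool call to move; the robot and the scene stay as the last step left them, time stands still between calls to the robot, and variables do not carry over. Pictures are saved under pics/ and viewed, about 12 in all and at most 16, crops included, and the job is handed in when it is done.

Besides the shell and the picture viewer there is one more tool, called after ">>>" by a JSON object that holds its "method" and its "body". move_arm: Moves the arm, as the interface text tells. Its arguments: {"type":"object","properties":{"series":{"type":"array"},"claw":{"type":"number"}},"required":["series"]}

```bash
mkdir -p pics
cat > h.py <<'E'
from cell import *
import numpy as np, cv2
from scipy.spatial.transform import Rotation as R
def model(name):
    m=camera_model(name); f=200/np.tan(np.radians(m['fov_y'])/2)
    return m,f
def pose(name,s=None):
    m,_=model(name)
    if name!='wrist': return np.array(m['pose'])
    s=s or read_state(); T=np.eye(4); T[:3,:3]=R.from_euler('xyz',s['tool_rot']).as_matrix(); T[:3,3]=s['eef_pos']
    return T@np.array(m['tool_from_camera'])
def px2w(name,px,z,T=None):
    m,f=model(name); T=pose(name) if T is None else T
    out=[]
    for u,v in px:
        d=np.array([(u-m['cx'])/f,(v-m['cy'])/f]); x=d.copy()
        for _ in range(20): x=d/(1+m['k1']*(x@x))
        r=T[:3,:3]@np.array([x[0],x[1],1]); out.append(T[:3,3]+r*(z-T[2,3])/r[2])
    return np.array(out).round(1)
def w2px(name,P,T=None):
    m,f=model(name); T=pose(name) if T is None else T
    q=(np.asarray(P,float)-T[:3,3])@T[:3,:3]; x=q[:,:2]/q[:,2:]
    x=x*(1+m['k1']*(x**2).sum(1,keepdims=True)); return x*f+[m['cx'],m['cy']]
E
python3 - <<'E'
from h import *
s=read_state(); print({k:np.round(v,3) for k,v in s.items()})
for n in ('top','scene','wrist'):
    print(n,{k:np.round(v,3).tolist() for k,v in camera_model(n).items()})
    if n!='wrist': cv2.imwrite(f'pics/{n}0.png',get_image(n))
E
```

```text
{'clock': np.float64(0.0), 'qpos': array([ 1.132,  0.629,  0.038,  1.518, -0.027,  0.996, -0.02 ]), 'qd': array([-0.   , -0.001, -0.002, -0.   , -0.001,  0.001, -0.   ]), 'tau': array([ 0.0000e+00, -5.6340e+01,  1.2270e+00, -1.9344e+01,  1.1000e-02,
        1.1000e-02, -0.0000e+00]), 'eef_pos': array([ 236.543, -604.747,  230.393]), 'tool_rot': array([-3.14 ,  0.   ,  0.373]), 'force': array([ 0.057, -0.318, -0.118]), 'torque': array([-0.008, -0.027,  0.035]), 'width': np.float64(85.583)}
top {'fov_y': 55.075, 'cx': 316.031, 'cy': 198.358, 'k1': 0.012, 'pose': [[-0.01, -0.987, 0.162, 251.869], [-1.0, 0.012, 0.01, -0.887], [-0.012, -0.162, -0.987, 1041.105], [0.0, 0.0, 0.0, 1.0]]}
scene {'fov_y': 46.527, 'cx': 319.027, 'cy': 199.822, 'k1': -0.104, 'pose': [[0.22, 0.653, -0.724, 1366.879], [0.975, -0.145, 0.166, -208.9], [0.004, -0.743, -0.669, 911.455], [0.0, 0.0, 0.0, 1.0]]}
wrist {'fov_y': 60.231, 'cx': 315.332, 'cy': 202.107, 'k1': 0.019, 'tool_from_camera': [[0.0, -0.948, -0.318, 81.557], [1.0, 0.0, 0.0, -0.349], [-0.0, -0.318, 0.948, -143.245], [0.0, 0.0, 0.0, 1.0]]}
```

View pics/top0.png

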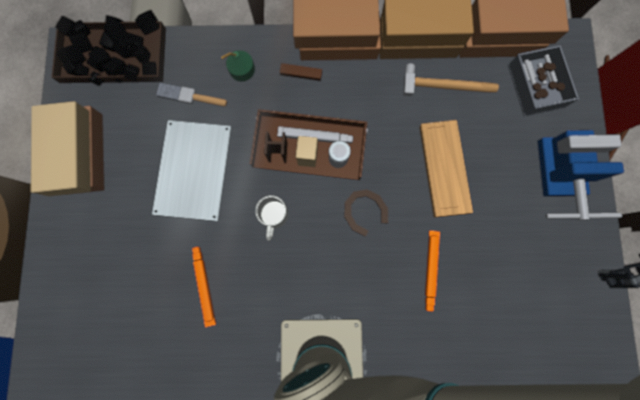

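View pics/scene0.png

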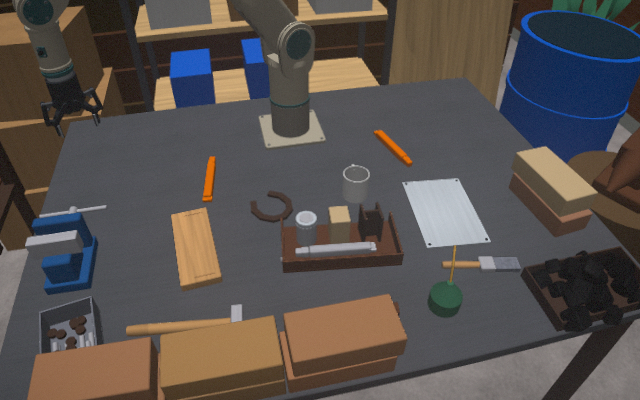

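The top view shows the bay at (310,145), with the beam at (276,148), the brick at (306,149) and the tin at (340,152). The side plate is at (192,170), the oak block at (446,168), the mug at (270,210) and the horseshoe at (366,212).

Chisel candidates: grey steel bar in the bay (315,134), orange bars at (203,287) and (432,271), and a brown bar at (300,72). I choose the grey one in the bay and will check it in a close crop.

Run:
```python
import cv2
i=cv2.imread('pics/top0.png')
cv2.imwrite('pics/c1.png',cv2.resize(i[100:190,245:375],None,fx=6,fy=6,interpolation=cv2.INTER_CUBIC))
cv2.imwrite('pics/c2.png',cv2.resize(cv2.hconcat([i[110:230,140:240],i[110:230,410:480]]),None,fx=4.5,fy=4.5,interpolation=cv2.INTER_CUBIC))
```

```text
(no output)
```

View pics/c1.png

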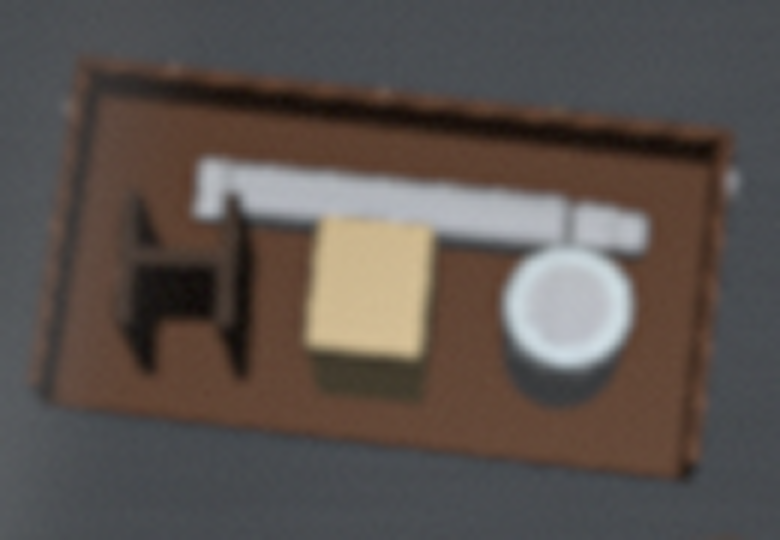

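View pics/c2.png

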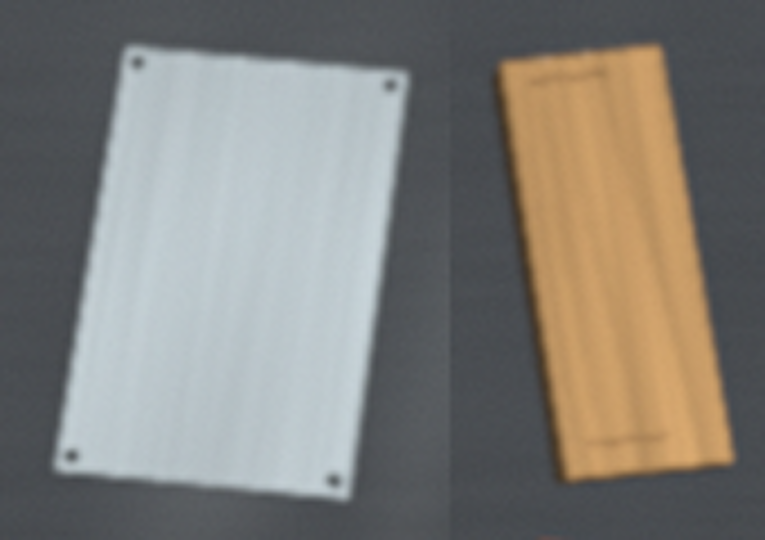

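c1 confirms that the bar in the bay, (195–650, 160–250) in the crop, is bare silver steel. So it is the chisel, running from left to right behind the row.

```bash
cat > m1.py <<'E'
from h import *
c1=lambda *p:[(245+(u-2.5)/6,100+(v-2.5)/6) for u,v in p]
def p(n,px,z): 
    w=px2w('top',px,z); print(n,w[:,:2].tolist(),'mean',w.mean(0)[:2].round(1)); return w
p('bay top BL BR',c1((78,58),(733,130)),42)
p('bay floor FL FR',c1((45,403),(690,475)),3)
p('brick',c1((322,218),(436,225),(423,358),(303,350)),85)
p('beam',c1((130,192),(240,192),(232,325),(120,325)),90)
p('tin',c1((568,308)),80)
p('chisel ends',c1((197,187),(648,232)),31)
k=lambda *p:[(140+(u-1.7)/4.5,110+(v-1.7)/4.5) for u,v in p]
o=lambda *p:[(410+(u-450-1.7)/4.5,110+(v-1.7)/4.5) for u,v in p]
p('plate',k((125,45),(408,72),(350,499),(54,470)),8)
p('oak',o((499,62),(662,45),(734,463),(566,481)),25)
p('mug',[(271,211)],80); p('mug handle',[(269,237)],40)
p('shoe',[(366,212),(345,208),(388,218),(363,192),(362,234)],9)
E
python3 m1.py
```

```text
bay top BL BR [[666.2, 167.6], [627.2, -130.7]] mean [646.7  18.5]
bay floor FL FR [[513.9, 187.2], [475.9, -110.8]] mean [494.9  38.2]
brick [[573.9, 53.6], [570.0, 4.3], [510.8, 10.5], [515.1, 61.9]] mean [542.4  32.6]
beam [[585.0, 136.2], [584.4, 88.7], [525.1, 92.0], [525.8, 139.9]] mean [555.1 114.2]
tin [[533.6, -52.2]] mean [533.6 -52.2]
chisel ends [[607.6, 114.0], [583.2, -92.0]] mean [595.4  11. ]
plate [[652.9, 428.6], [632.7, 249.8], [364.2, 277.9], [383.9, 457.6]] mean [508.4 353.5]
oak [[625.0, -280.8], [634.2, -380.8], [375.7, -405.1], [366.2, -306.1]] mean [ 500.3 -343.2]
mug [[378.9, 123.4]] mean [378.9 123.4]
mug handle [[315.9, 133.2]] mean [315.9 133.2]
shoe [[382.4, -124.9], [394.0, -68.3], [365.4, -183.6], [437.5, -118.4], [323.1, -112.3]] mean [ 380.5 -121.5]
```

```bash
cat > go.py <<'E'
import sys; from h import *
# args: x,y,z,yaw targets -> tool-frame shift (m) and turn
s=read_state(); M=R.from_euler('xyz',s['tool_rot']).as_matrix()
print('t %.1f'%s['clock'],np.round(s['eef_pos'],1),np.round(s['tool_rot'],3),'w %.1f'%s['width'],'q',np.round(s['qpos'],2),'F',np.round(s['force'],1))
for a in sys.argv[1:]:
    v=[float(k) for k in a.split(',')]
    d=M.T@(np.array(v[:3])-s['eef_pos'])/1000; w=-(v[3]-s['tool_rot'][2]); w=(w+np.pi)%(2*np.pi)-np.pi
    print(a,np.round(d,4).tolist(),round(w,3))
E
python3 go.py 544,32,330,-.13
```

```text
t 0.1 [ 236.6 -604.8  230.5] [-3.14   0.     0.373] w 85.2 q [ 1.13  0.63  0.04  1.52 -0.03  1.   -0.02] F [-0.3 -0.7 -0.5]
544,32,330,-.13 [0.5182, -0.4813, -0.0987] 0.503
```

>>> {"method": "move_arm", "body": {"series": [[[0.04, -0.038, -0.02], 0.05], [[0.083, -0.077, -0.04], 0.1], [[0.126, -0.117, -0.06], 0.15], [[0.169, -0.157, -0.08], 0.2], [[0.212, -0.197, -0.1], 0.25]], "claw": 0.78}}

```text
clock: 0.72
eef_pos: [362.9, -342.3, 331.2]
tool_rot: [-3.14, 0.001, 0.121]
force: [0.2, -1.5, 0.1]
width: 66.7
```

```bash
python3 go.py 544,32,330,-.13
```

```text
t 0.7 [ 362.9 -342.3  331.2] [-3.14e+00  1.00e-03  1.21e-01] w 66.7 q [ 0.64  0.3   0.08  1.79 -0.03  1.05 -0.72] F [ 0.2 -1.5  0.1]
544,32,330,-.13 [0.2251, -0.3496, 0.0018] 0.251
```

>>> {"method": "move_arm", "body": {"series": [[[0.03, -0.047, 0], 0.04], [[0.061, -0.095, 0], 0.08], [[0.093, -0.145, 0], 0.12], [[0.125, -0.194, 0], 0.16], [[0.157, -0.244, 0], 0.2]]}}

```text
clock: 1.35
eef_pos: [489.6, -79.4, 331.5]
tool_rot: [-3.14, 0.001, -0.08]
force: [1.1, -0.6, -0.3]
width: 66.9
```

```bash
python3 go.py 544,32,330,-.13
```

```text
t 1.4 [489.6 -79.4 331.5] [-3.14e+00  1.00e-03 -8.00e-02] w 66.9 q [ 0.12  0.3  -0.02  1.79  0.    1.05 -1.55] F [ 1.1 -0.6 -0.3]
544,32,330,-.13 [0.0453, -0.1154, 0.0017] 0.05
```

>>> {"method": "move_arm", "body": {"series": [[[0.022, -0.057, 0], 0.025], [[0.0453, -0.1154, 0.0017], 0.05], [[0.0453, -0.1154, 0.0017], 0.05]]}}

```text
clock: 1.72
eef_pos: [544.9, 38.5, 329.0]
tool_rot: [-3.137, 0.002, -0.121]
force: [-0.3, -1.0, -0.8]
width: 66.6
```

```bash
python3 go.py
python3 - <<'E'
from h import *
np.save('T1.npy',pose('wrist')); i=get_image('wrist'); cv2.imwrite('pics/w1.png',i)
E
```

```text
t 1.7 [544.9  38.5 329. ] [-3.137e+00  2.000e-03 -1.210e-01] w 66.6 q [-0.08  0.38 -0.05  1.67  0.02  1.09 -1.83] F [-0.3 -1.  -0.8]
```

View pics/w1.png

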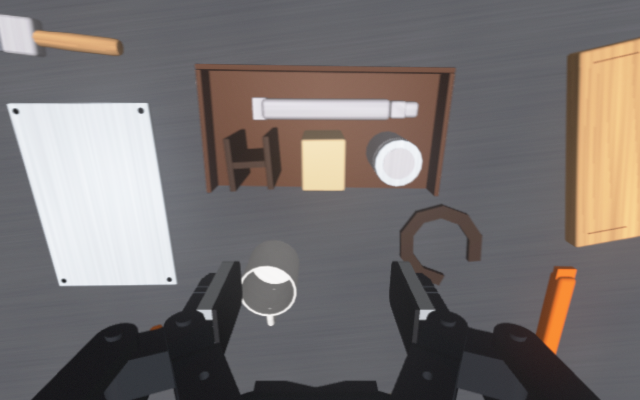

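Run:
```python
import cv2,numpy as np
i=cv2.imread('pics/w1.png')[55:205,190:460]
i=(255*(i/255.)**0.6).astype('uint8')
cv2.imwrite('pics/w1c.png',cv2.resize(i,(800,444),interpolation=cv2.INTER_CUBIC))
```

```text
(no output)
```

View pics/w1c.png

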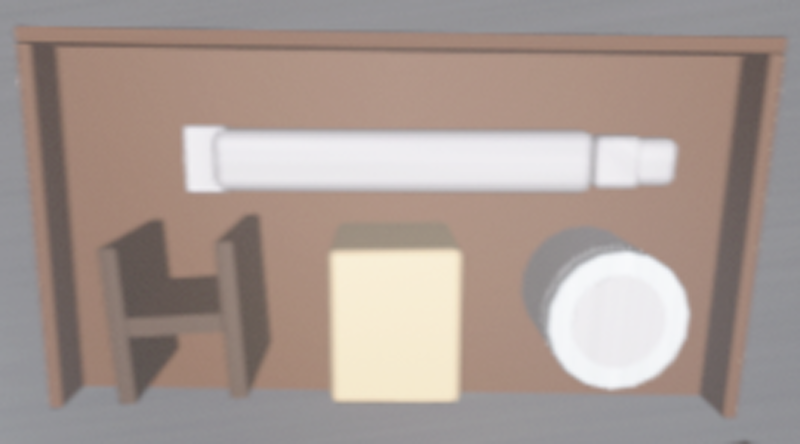

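Run:
```python
from h import *
T=np.load('T1.npy'); k=800/270
def p(n,px,z):
    w=px2w('wrist',[(190+u/k,55+v/k) for u,v in px],z,T); print(n,w[:,:2].tolist(),w.mean(0)[:2].round(1)); return w
def ang(w): d=(w[0]+w[1]-w[2]-w[3]); print('  yaw',np.arctan2(d[1],d[0]).round(3)); 
ang(p('beam',[(101,246),(234,239),(246,395),(120,402)],90))
ang(p('brick',[(330,249),(462,249),(459,401),(332,401)],85))
p('tin',[(618,319)],80)
p('chisel',[(184,158),(677,161)],31)
w=p('bay',[(14,27),(786,38)],42); print(np.arctan2(*(w[0]-w[1])[:2]))
p('bayF',[(50,405),(732,417)],42)
```

```text
beam [[583.8, 136.1], [580.5, 86.7], [520.5, 91.9], [523.5, 141.2]] [552.1 114. ]
  yaw -0.085
brick [[571.9, 52.2], [566.0, 2.8], [506.7, 9.5], [512.6, 59.3]] [539.3  31. ]
  yaw -0.116
tin [[530.9, -55.2]] [530.9 -55.2]
chisel [[608.9, 110.9], [583.0, -92.7]] [596.    9.1]
bay [[665.7, 165.8], [625.4, -132.7]] [645.6  16.6]
0.13419695324651595
bayF [[512.9, 186.1], [471.8, -111.0]] [492.4  37.6]
```

```bash
python3 go.py 553.5,114,130,-.085 553.5,114,36,-.085
```

```text
t 1.8 [544.   34.6 329.1] [-3.14e+00  3.00e-03 -1.25e-01] w 66.6 q [-0.08  0.38 -0.05  1.67  0.02  1.09 -1.83] F [ 0.7 -0.4  0.4]
553.5,114,130,-.085 [0.0, -0.0796, 0.1992] -0.04
553.5,114,36,-.085 [0.0003, -0.0794, 0.2932] -0.04
```

>>> {"method": "move_arm", "body": {"series": [[[0, -0.035, 0.035], -0.02], [[0, -0.075, 0.08], -0.04], [[0, -0.0795, 0.14], -0.04], [[0, -0.0795, 0.195], -0.04], [[0, -0.0795, 0.199], -0.04]]}}

```text
clock: 2.4
eef_pos: [550.2, 111.2, 127.0]
tool_rot: [3.14, 0.011, -0.087]
force: [0.3, 0.8, 0.3]
width: 66.2
```

```bash
python3 go.py 553.5,114,36,-.085
python3 - <<'E'
from h import *
T=pose('wrist'); i=get_image('wrist'); cv2.imwrite('pics/w2.png',i); print(read_state()['eef_pos'])
E
```

```text
t 2.4 [550.2 111.2 127. ] [ 3.14   0.011 -0.087] w 66.2 q [-0.21  0.64 -0.06  1.85  0.06  0.65 -1.96] F [0.3 0.8 0.3]
553.5,114,36,-.085 [0.0041, -0.0032, 0.0909] -0.002
[552.2214971  111.89271007 129.03603374]
```

View pics/w2.png

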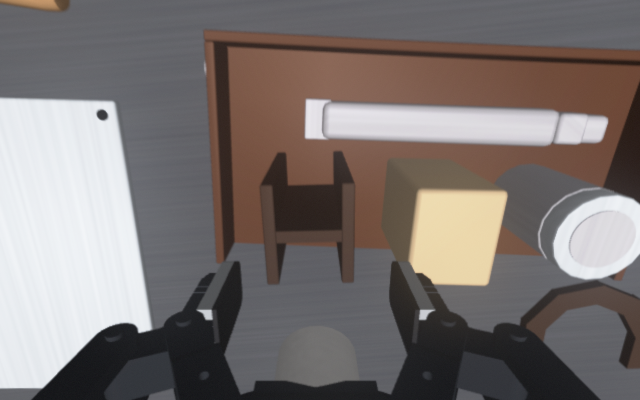

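```bash
python3 - <<'E'
from h import *
s=read_state(); s=dict(s); s['eef_pos']=np.array([550.2,111.2,127.]); s['tool_rot']=np.array([3.14,.011,-.087])
T=pose('wrist',s)
def p(px,z):
    w=px2w('wrist',px,z,T); d=w[0]+w[1]-w[2]-w[3]; print(w[:,:2].tolist(),w.mean(0),np.arctan2(d[1],d[0]))
p([(262,186),(354,184),(354,281),(267,283)],90)
p([(412,192),(504,192),(491,282),(427,282)],85)
print(px2w('wrist',[(604,236)],80,T))
E
python3 go.py 553.5,114,36,-.085
```

```text
[[582.5, 137.5], [579.3, 87.8], [519.0, 90.8], [522.2, 142.8]] [550.75  114.725  90.   ] -0.06871420131111143
[[570.3, 55.3], [565.8, 4.3], [508.1, 7.0], [511.3, 45.9]] [538.875  28.125  85.   ] 0.057349212571368685
[[531.1 -59.4  80. ]]
t 2.5 [552.2 111.9 129. ] [ 3.141  0.006 -0.087] w 66.8 q [-0.21  0.64 -0.06  1.85  0.06  0.66 -1.96] F [0.4 0.5 0.5]
553.5,114,36,-.085 [0.0017, -0.0022, 0.093] -0.002
```

Target beam at (552.5,114.5). Descend and let the arm settle.

>>> {"method": "move_arm", "body": {"series": [[[0.001, -0.0024, 0.02], 0], [[0.001, -0.0024, 0.055], 0], [[0.001, -0.0024, 0.088], 0], [[0.001, -0.0024, 0.093], 0], [[0.001, -0.0024, 0.093], 0]]}}

```text
clock: 3.08
eef_pos: [555.9, 114.0, 40.6]
tool_rot: [-3.141, 0.0, -0.088]
force: [-2.4, 0.0, 12.4]
width: 66.5
```

>>> {"method": "move_arm", "body": {"series": [[[0, 0, 0], 0], [[0, 0, 0], 0], [[0, 0, 0], 0], [[0, 0, 0], 0]], "claw": 0.0}}

```text
clock: 3.58
eef_pos: [559.3, 113.8, 44.4]
tool_rot: [-3.139, -0.006, -0.089]
force: [-0.9, 0.0, 14.0]
width: 49.4
```

```bash
python3 go.py 552.5,114.5,150,-.085 593,345,150,-.1
```

```text
t 3.6 [559.3 113.8  44.4] [-3.139 -0.006 -0.089] w 49.4 q [-0.22  0.78 -0.05  1.89  0.08  0.47 -1.98] F [-0.9  0.  14. ]
552.5,114.5,150,-.085 [-0.0062, -0.0004, -0.1056] -0.004
593,345,150,-.1 [0.0136, -0.2336, -0.1049] 0.011
```

Run:
```python
from h import *
i=get_image('scene'); w=get_image('wrist')
a=cv2.resize(i[120:300,230:430],(560,504)); b=w[0:300]
b=cv2.resize(b,(800,375)); a=cv2.resize(i[140:290,240:430],(285*1,225))
cv2.imwrite('pics/s2.png',cv2.vconcat([b,cv2.copyMakeBorder(a,0,0,0,515,cv2.BORDER_CONSTANT)]))
```

```text
(no output)
```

View pics/s2.png

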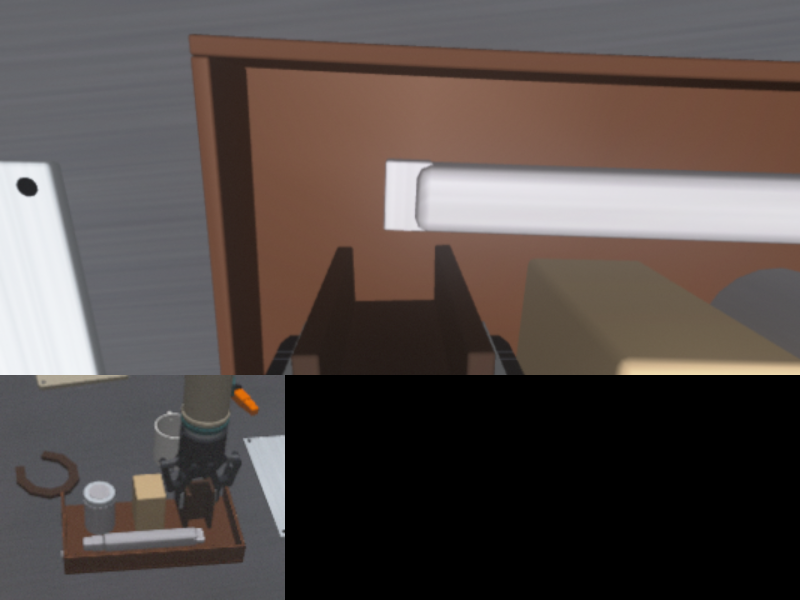

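Run:
```python
from h import *
s=read_state();T=pose('wrist'); print(s['eef_pos'],s['force'],s['torque'])
print(px2w('wrist',[(338/1.25,248/1.25),(450/1.25,247/1.25)],6,T))
print('tops z96',px2w('wrist',[(352/1.25,248/1.25)],6,T))
print('chisel L',px2w('wrist',[(386/1.25,195/1.25)],31,T),'bay BL',px2w('wrist',[(190/1.25,37/1.25)],42,T))
# initial with corrected heights
T=np.load('T1.npy'); k=800/270
for n,px,z in (('beam',[(101,246),(234,239),(246,395),(120,402)],96),('brick',[(330,249),(462,249),(459,401),(332,401)],91),('tin',[(618,319)],86)):
    print(n,px2w('wrist',[(190+u/k,55+v/k) for u,v in px],z,T).mean(0))
print('beam foot L R init',px2w('wrist',[(190+160/k,55+220/k),(190+258/k,55+214/k)],6,T))
```

```text
[559.32306917 113.73419653  44.41250045] [-0.31622841 -0.01688979 14.37886135] [-0.399998    0.32208876 -0.02480774]
[[584.3 136.8   6. ]
 [580.4  87.3   6. ]]
tops z96 [[583.8 130.6   6. ]]
chisel L [[610.6 112.4  31. ]] bay BL [[666.1 166.8  42. ]]
beam [553.2   112.625  96.   ]
brick [540.625  30.9    91.   ]
tin [532.4 -53.9  86. ]
beam foot L R init [[582.8 131.2   6. ]
 [580.2  87.    6. ]]
```

```bash
python3 go.py 559,114,140,-.089 607,324,140,-.1 607,324,47,-.1
```

```text
t 3.7 [559.3 113.7  44.4] [-3.139 -0.006 -0.089] w 49.2 q [-0.22  0.78 -0.05  1.89  0.08  0.47 -1.98] F [-0.3 -0.  14.4]
559,114,140,-.089 [0.0003, -0.0005, -0.0956] -0.0
607,324,140,-.1 [0.0293, -0.2139, -0.0949] 0.011
607,324,47,-.1 [0.0287, -0.2137, -0.0019] 0.011
```

>>> {"method": "move_arm", "body": {"series": [[[0, 0, -0.02], 0], [[0, 0, -0.05], 0], [[0.001, -0.005, -0.085], 0], [[0.008, -0.05, -0.096], 0.005], [[0.015, -0.105, -0.096], 0.011]]}}

```text
clock: 4.3
eef_pos: [584.9, 215.5, 143.3]
tool_rot: [-3.139, -0.01, -0.105]
force: [2.3, 0.9, -6.0]
width: 49.1
```

```bash
python3 go.py 607,324,140,-.1 607,324,48,-.1
```

```text
t 4.3 [584.9 215.5 143.3] [-3.139 -0.01  -0.105] w 49.1 q [-0.37  0.69 -0.04  1.69  0.04  0.76 -2.11] F [ 2.3  0.9 -6. ]
607,324,140,-.1 [0.0105, -0.1102, 0.0037] -0.005
607,324,48,-.1 [0.0096, -0.11, 0.0957] -0.005
```

>>> {"method": "move_arm", "body": {"series": [[[0.003, -0.055, 0.003], 0], [[0.005, -0.108, 0.003], 0], [[0.01, -0.11, 0.03], 0], [[0.01, -0.11, 0.06], 0], [[0.01, -0.11, 0.065], 0]]}}

```text
clock: 4.92
eef_pos: [605.2, 322.0, 76.5]
tool_rot: [3.14, -0.005, -0.106]
force: [0.5, 0.1, -5.1]
width: 49.5
```

```bash
python3 go.py 607,324,48,-.1
```

```text
t 4.9 [605.2 322.   76.5] [ 3.14  -0.005 -0.106] w 49.5 q [-0.52  0.85 -0.03  1.53  0.04  0.76 -2.24] F [ 0.5  0.1 -5.1]
607,324,48,-.1 [0.0014, -0.0022, 0.0285] -0.006
```

>>> {"method": "move_arm", "body": {"series": [[[0, 0, 0.012], 0], [[0, 0, 0.024], 0], [[0, 0, 0.03], 0], [[0, 0, 0.03], 0], [[0, 0, 0.03], 0]]}}

```text
clock: 5.55
eef_pos: [605.7, 322.2, 46.8]
tool_rot: [3.141, -0.006, -0.106]
force: [-1.4, -0.8, -6.2]
width: 49.2
```

```bash
python3 go.py 607,324,48,-.1
```

```text
t 5.5 [605.7 322.2  46.8] [ 3.141 -0.006 -0.106] w 49.2 q [-0.52  0.89 -0.03  1.54  0.04  0.71 -2.24] F [-1.4 -0.8 -6.2]
607,324,48,-.1 [0.0011, -0.0019, -0.0012] -0.006
```

>>> {"method": "move_arm", "body": {"series": [[[0, 0, 0.002], 0], [[0, 0, 0.004], 0], [[0, 0, 0.004], 0]]}}

```text
clock: 5.92
eef_pos: [605.9, 322.3, 46.4]
tool_rot: [3.141, -0.006, -0.106]
force: [-6.8, -3.3, 16.4]
width: 49.3
```

```bash
python3 go.py
python3 - <<'E'
from h import *
b=get_image('scene'); cv2.imwrite('pics/s3.png',cv2.hconcat([cv2.resize(b[130:260,360:500],(560,520)),cv2.resize(b[180:270,270:400],(240,166)) if 0 else np.zeros((520,1,3),'uint8')]))
E
```

```text
t 5.9 [605.9 322.3  46.4] [ 3.141 -0.006 -0.106] w 49.3 q [-0.52  0.89 -0.03  1.54  0.04  0.7  -2.24] F [-6.8 -3.3 16.4]
```

>>> {"method": "move_arm", "body": {"series": [[[0, 0, -0.001], 0], [[0, 0, -0.001], 0], [[0, 0, -0.01], 0], [[0, 0, -0.05], 0], [[0, 0, -0.1], 0]], "claw": 0.78}}

```text
clock: 6.6
eef_pos: [604.6, 322.1, 146.6]
tool_rot: [3.14, -0.005, -0.106]
force: [0.5, 0.5, 0.1]
width: 66.5
```

```bash
python3 go.py 540,31,150,-.116
python3 - <<'E'
from h import *
b=get_image('scene'); cv2.imwrite('pics/s4.png',cv2.resize(b[130:290,250:500],(800,512)))
E
```

```text
t 6.6 [604.6 322.1 146.6] [ 3.14  -0.005 -0.106] w 66.5 q [-0.52  0.77 -0.03  1.49  0.03  0.88 -2.23] F [0.5 0.5 0.1]
540,31,150,-.116 [-0.0335, 0.2963, -0.003] 0.01
```

View pics/s4.png

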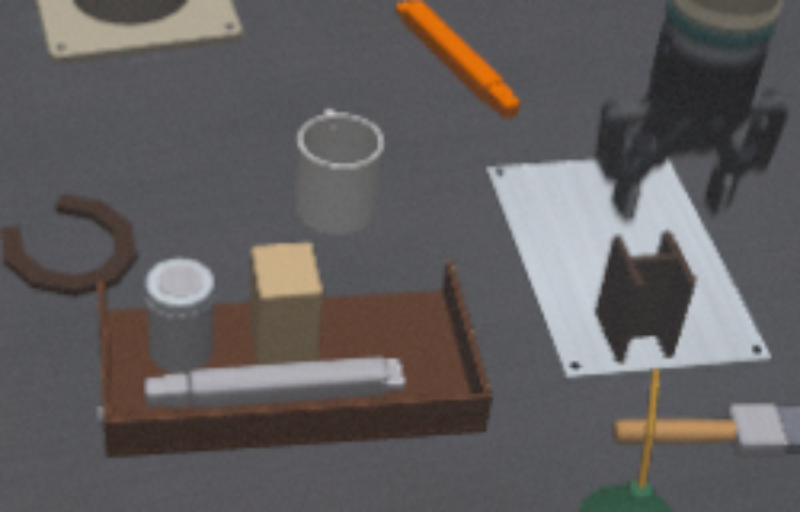

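The beam stands upright on the plate at (645,300). The brick is next.

>>> {"method": "move_arm", "body": {"series": [[[-0.006, 0.05, -0.01], 0], [[-0.013, 0.11, -0.015], 0], [[-0.02, 0.171, -0.015], 0.005], [[-0.027, 0.232, -0.01], 0.01], [[-0.0335, 0.292, -0.003], 0.01]]}}

```text
clock: 7.28
eef_pos: [544.7, 35.7, 156.5]
tool_rot: [-3.135, -0.017, -0.116]
force: [1.0, -0.3, 0.1]
width: 66.2
```

```bash
python3 go.py 540.5,31,130,-.116 540.5,31,48,-.116
```

```text
t 7.3 [544.7  35.7 156.5] [-3.135 -0.017 -0.116] w 66.2 q [-0.08  0.57 -0.06  1.9   0.05  0.65 -1.85] F [ 1.  -0.3  0.1]
540.5,31,130,-.116 [-0.0041, 0.0053, 0.0264] 0.0
540.5,31,48,-.116 [-0.0055, 0.0058, 0.1084] 0.0
```

>>> {"method": "move_arm", "body": {"series": [[[-0.004, 0.0053, 0.015], 0], [[-0.0041, 0.0053, 0.0264], 0], [[-0.0041, 0.0053, 0.0264], 0], [[-0.0041, 0.0053, 0.0264], 0]]}}

```text
clock: 7.78
eef_pos: [541.2, 32.5, 130.2]
tool_rot: [-3.135, -0.018, -0.114]
force: [0.1, -0.1, 0.2]
width: 66.6
```

```bash
python3 go.py 540.5,31,48,-.116
```

```text
t 7.8 [541.2  32.5 130.2] [-3.135 -0.018 -0.114] w 66.6 q [-0.07  0.61 -0.06  1.93  0.06  0.58 -1.85] F [ 0.1 -0.1  0.2]
540.5,31,48,-.116 [-0.002, 0.0022, 0.0822] 0.002
```

>>> {"method": "move_arm", "body": {"series": [[[-0.0008, 0.001, 0.02], 0], [[-0.0015, 0.002, 0.05], 0], [[-0.002, 0.0022, 0.077], 0], [[-0.002, 0.0022, 0.082], 0], [[-0.002, 0.0022, 0.082], 0]]}}

```text
clock: 8.4
eef_pos: [541.0, 31.6, 48.6]
tool_rot: [-3.134, -0.019, -0.113]
force: [0.5, 0.6, -0.1]
width: 66.9
```

```bash
python3 go.py 540.5,31,48,-.116
```

```text
t 8.4 [541.   31.6  48.6] [-3.134 -0.019 -0.113] w 66.9 q [-0.08  0.74 -0.04  1.98  0.07  0.4  -1.86] F [ 0.5  0.6 -0.1]
540.5,31,48,-.116 [-0.0004, 0.0006, 0.0006] 0.003
```

>>> {"method": "move_arm", "body": {"series": [[[0, 0, 0], 0], [[0, 0, 0], 0], [[0, 0, 0], 0], [[0, 0, -0.02], 0], [[0, 0, -0.07], 0]], "claw": 0.0}}

```text
clock: 9.02
eef_pos: [537.6, 30.9, 117.6]
tool_rot: [-3.136, -0.013, -0.113]
force: [1.7, 0.6, -2.6]
width: 49.1
```

```bash
python3 go.py 526,331.5,170,-.106
```

```text
t 9.0 [537.6  30.9 117.6] [-3.136 -0.013 -0.113] w 49.1 q [-0.07  0.63 -0.06  1.95  0.06  0.56 -1.85] F [ 1.7  0.6 -2.6]
526,331.5,170,-.106 [-0.0446, -0.2977, -0.0512] -0.007
```

>>> {"method": "move_arm", "body": {"series": [[[-0.007, -0.05, -0.02], 0], [[-0.016, -0.11, -0.025], 0], [[-0.025, -0.171, -0.025], 0], [[-0.034, -0.232, -0.02], 0], [[-0.044, -0.29, -0.015], 0]]}}

```text
clock: 9.65
eef_pos: [525.8, 325.9, 133.7]
tool_rot: [-3.136, -0.014, -0.113]
force: [1.7, -0.1, -2.4]
width: 49.0
```

>>> {"method": "move_arm", "body": {"series": [[[0, 0, 0], 0], [[0, 0, 0], 0]]}}

```text
clock: 9.9
eef_pos: [525.4, 325.2, 133.4]
tool_rot: [-3.137, -0.013, -0.112]
force: [0.5, -0.7, -2.5]
width: 49.8
```

```bash
python3 go.py 526,331.5,51.5,-.106
```

```text
t 9.9 [525.4 325.2 133.4] [-3.137 -0.013 -0.112] w 49.8 q [-0.6   0.69 -0.01  1.72  0.02  0.72 -2.3 ] F [ 0.5 -0.7 -2.5]
526,331.5,51.5,-.106 [-0.0011, -0.0059, 0.082] -0.006
```

>>> {"method": "move_arm", "body": {"series": [[[0, -0.003, 0.025], 0], [[-0.001, -0.006, 0.06], 0], [[-0.001, -0.006, 0.078], 0], [[-0.001, -0.006, 0.0835], 0], [[-0.001, -0.006, 0.084], 0]]}}

```text
clock: 10.52
eef_pos: [525.7, 328.8, 51.9]
tool_rot: [-3.14, -0.011, -0.114]
force: [-6.6, -4.6, 18.8]
width: 49.4
```

```bash
python3 go.py 526,331.5,49.5,-.106
```

```text
t 10.5 [525.7 328.8  51.9] [-3.14  -0.011 -0.114] w 49.4 q [-0.6   0.81 -0.01  1.75  0.02  0.57 -2.31] F [-6.6 -4.6 18.8]
526,331.5,49.5,-.106 [-0.0, -0.0027, 0.0024] -0.008
```

Contact reached. Release, lift and go to the tin at (532,-54).

>>> {"method": "move_arm", "body": {"series": [[[0, 0, 0], 0], [[0, 0, 0], 0], [[0, 0, -0.01], 0], [[0, 0, -0.05], 0], [[0, 0, -0.09], 0]], "claw": 0.78}}

```text
clock: 11.15
eef_pos: [524.7, 328.8, 143.1]
tool_rot: [-3.141, -0.011, -0.114]
force: [0.9, -0.2, 0.2]
width: 66.3
```

```bash
python3 go.py 532,-54,150,-.13
```

```text
t 11.2 [524.7 328.8 143.1] [-3.141 -0.011 -0.114] w 66.3 q [-0.6   0.68 -0.01  1.7   0.02  0.75 -2.31] F [ 0.9 -0.2  0.2]
532,-54,150,-.13 [0.051, 0.3794, -0.0067] 0.016
```

>>> {"method": "move_arm", "body": {"series": [[[0.007, 0.05, -0.01], 0], [[0.015, 0.11, -0.015], 0], [[0.023, 0.17, -0.015], 0.005], [[0.031, 0.232, -0.01], 0.01], [[0.04, 0.292, -0.007], 0.016]], "claw": 0.85}}

```text
clock: 11.78
eef_pos: [531.2, 32.1, 150.8]
tool_rot: [-3.14, -0.012, -0.13]
force: [1.7, -1.3, -0.4]
width: 72.8
```

```bash
python3 go.py 532,-54,130,-.13
```

```text
t 11.8 [531.2  32.1 150.8] [-3.14  -0.012 -0.13 ] w 72.8 q [-0.09  0.57 -0.04  1.94  0.04  0.63 -1.85] F [ 1.7 -1.3 -0.4]
532,-54,130,-.13 [0.0117, 0.0853, 0.0209] -0.0
```

>>> {"method": "move_arm", "body": {"series": [[[0.006, 0.045, 0.005], 0], [[0.0117, 0.083, 0.015], 0], [[0.0117, 0.0853, 0.0209], 0], [[0.0117, 0.0853, 0.0209], 0], [[0.0117, 0.0853, 0.0209], 0]]}}

```text
clock: 12.4
eef_pos: [532.3, -52.3, 130.3]
tool_rot: [-3.139, -0.013, -0.128]
force: [-0.5, -0.9, 0.0]
width: 72.5
```

```bash
python3 go.py 532,-54,46,-.13
python3 - <<'E'
from h import *
np.save('T2.npy',pose('wrist')); i=get_image('wrist'); cv2.imwrite('pics/w3.png',i)
E
```

```text
t 12.4 [532.3 -52.3 130.3] [-3.139 -0.013 -0.128] w 72.5 q [ 0.08  0.6  -0.05  1.95  0.05  0.58 -1.7 ] F [-0.5 -0.9  0. ]
532,-54,46,-.13 [-0.0012, 0.002, 0.0843] 0.002
```

View pics/w3.png

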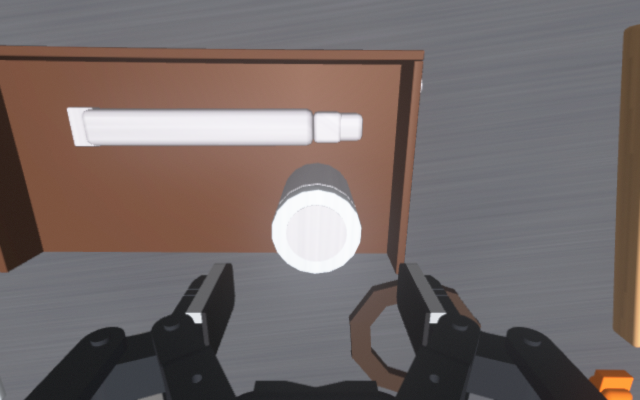

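The tin's top is at (316,231), centred between the fingers at column 316. I'll go straight down.

>>> {"method": "move_arm", "body": {"series": [[[-0.0005, 0.0005, 0.02], 0], [[-0.001, 0.0005, 0.05], 0], [[-0.0012, 0.0005, 0.079], 0], [[-0.0012, 0.0005, 0.084], 0], [[-0.0012, 0.0005, 0.084], 0]]}}

```text
clock: 13.08
eef_pos: [532.6, -52.0, 46.8]
tool_rot: [-3.139, -0.013, -0.127]
force: [-0.1, -0.6, 0.3]
width: 72.2
```

```bash
python3 go.py 532,-54,46,-.13
python3 - <<'E'
from h import *
T=np.load('T2.npy'); print(px2w('wrist',[(316,231)],86,T)); w=px2w('wrist',[(69,127),(362,127)],31,T);print(w,w.mean(0),np.arctan2(*(w[0]-w[1])[:2]))
E
```

```text
t 13.1 [532.6 -52.   46.8] [-3.139 -0.013 -0.127] w 72.2 q [ 0.07  0.74 -0.04  1.99  0.07  0.4  -1.72] F [-0.1 -0.6  0.3]
532,-54,46,-.13 [-0.0003, 0.0021, 0.0008] 0.003
[[533.4 -52.5  86. ]]
[[608.9 109.1  31. ]
 [583.8 -91.1  31. ]] [596.35   9.    31.  ] 0.12472383943075412
```

Now close and lift with the tin. Its plate spot is (451.6,339.4).

>>> {"method": "move_arm", "body": {"series": [[[0, 0, 0], 0], [[0, 0, 0], 0], [[0, 0, 0], 0], [[0, 0, -0.02], 0], [[0, 0, -0.07], 0]], "claw": 0.0}}

```text
clock: 13.7
eef_pos: [529.7, -51.8, 116.0]
tool_rot: [-3.14, -0.008, -0.127]
force: [0.0, 0.9, -3.2]
width: 52.7
```

```bash
python3 go.py 452,336,135,-.12
```

```text
t 13.7 [529.7 -51.8 116. ] [-3.14  -0.008 -0.127] w 52.7 q [ 0.08  0.62 -0.05  1.96  0.06  0.55 -1.71] F [ 0.   0.9 -3.2]
452,336,135,-.12 [-0.1259, -0.375, -0.0193] -0.007
```

>>> {"method": "move_arm", "body": {"series": [[[-0.016, -0.048, -0.025], 0], [[-0.036, -0.105, -0.03], 0], [[-0.056, -0.162, -0.03], 0], [[-0.076, -0.22, -0.03], 0], [[-0.096, -0.278, -0.03], 0]]}}

```text
clock: 14.32
eef_pos: [468.7, 237.8, 146.2]
tool_rot: [-3.139, -0.009, -0.127]
force: [1.3, -0.1, -2.1]
width: 53.2
```

```bash
python3 go.py 452,336,125,-.12
```

```text
t 14.3 [468.7 237.8 146.2] [-3.139 -0.009 -0.127] w 53.2 q [-0.52  0.57 -0.    1.96  0.01  0.61 -2.23] F [ 1.3 -0.1 -2.1]
452,336,125,-.12 [-0.0292, -0.0953, 0.0211] -0.007
```

>>> {"method": "move_arm", "body": {"series": [[[-0.016, -0.052, 0], 0], [[-0.029, -0.093, 0.01], 0], [[-0.0292, -0.0953, 0.0211], 0], [[-0.0292, -0.0953, 0.0211], 0], [[-0.0292, -0.0953, 0.0211], 0]]}}

```text
clock: 14.95
eef_pos: [452.6, 334.1, 125.2]
tool_rot: [-3.14, -0.009, -0.129]
force: [-0.8, -0.0, -2.5]
width: 52.8
```

```bash
python3 go.py 452,336,49,-.127
```

```text
t 14.9 [452.6 334.1 125.2] [-3.14  -0.009 -0.129] w 52.8 q [-0.7   0.64  0.01  1.87 -0.    0.62 -2.39] F [-0.8 -0.  -2.5]
452,336,49,-.127 [-0.0016, -0.0017, 0.0762] -0.002
```

>>> {"method": "move_arm", "body": {"series": [[[0, 0, 0.02], 0], [[0, -0.001, 0.055], 0], [[-0.001, -0.001, 0.072], 0], [[-0.001, -0.001, 0.077], 0], [[-0.001, -0.001, 0.078], 0]]}}

```text
clock: 15.58
eef_pos: [452.3, 333.4, 50.2]
tool_rot: [3.141, -0.008, -0.131]
force: [-7.6, -7.0, 27.5]
width: 52.6
```

```bash
python3 go.py 452,336,49,-.127
```

```text
t 15.6 [452.3 333.4  50.2] [ 3.141 -0.008 -0.131] w 52.6 q [-0.7   0.76  0.01  1.91 -0.    0.46 -2.39] F [-7.6 -7.  27.5]
452,336,49,-.127 [-0.0007, -0.0025, 0.0012] -0.004
```

>>> {"method": "move_arm", "body": {"series": [[[0, 0, 0], 0], [[0, 0, 0], 0], [[0, 0, -0.01], 0], [[0, 0, -0.05], 0], [[0, 0, -0.11], 0]], "claw": 0.85}}

```text
clock: 16.2
eef_pos: [450.5, 333.0, 160.4]
tool_rot: [3.139, -0.006, -0.131]
force: [1.4, 1.1, 0.4]
width: 72.5
```

```bash
python3 go.py 596,9.5,180,1.446
python3 - <<'E'
from h import *
b=get_image('scene'); c=get_image('top'); cv2.imwrite('pics/s5.png',cv2.hconcat([cv2.resize(b[130:290,250:500],(500,320)),cv2.resize(c[100:260,150:300],(300,320))]))
E
```

```text
t 16.2 [450.5 333.  160.4] [ 3.139 -0.006 -0.131] w 72.5 q [-0.7   0.59  0.02  1.85 -0.    0.7  -2.39] F [1.4 1.1 0.4]
596,9.5,180,1.446 [0.1866, 0.3017, -0.0176] -1.577
```

View pics/s5.png

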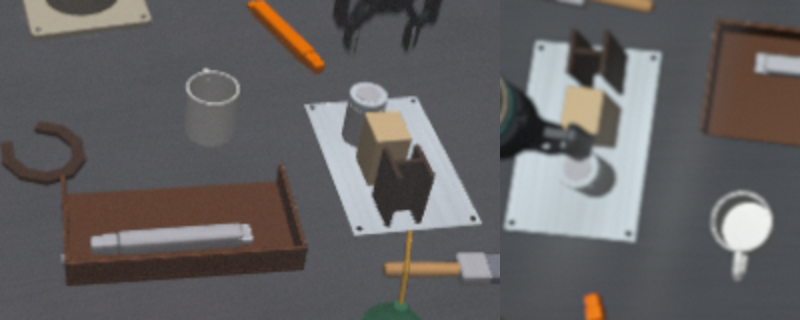

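All three stand upright on the plate: tin (368,110), brick (385,145), beam (403,190). The chisel is next.

>>> {"method": "move_arm", "body": {"series": [[[0.02, 0.03, -0.03], -0.17], [[0.045, 0.07, -0.04], -0.35], [[0.07, 0.11, -0.04], -0.53], [[0.095, 0.15, -0.04], -0.71], [[0.12, 0.19, -0.03], -0.89]], "claw": 0.53}}

```text
clock: 16.92
eef_pos: [549.6, 130.8, 197.5]
tool_rot: [3.133, -0.019, 0.765]
force: [1.1, -0.6, 0.6]
width: 45.4
```

```bash
python3 go.py 596,9.5,150,1.446
```

```text
t 16.9 [549.6 130.8 197.5] [ 3.133 -0.019  0.765] w 45.4 q [-0.12  0.55 -0.25  1.81  0.18  0.79 -1.26] F [ 1.1 -0.6  0.6]
596,9.5,150,1.446 [-0.0514, 0.1193, 0.0476] -0.681
```

>>> {"method": "move_arm", "body": {"series": [[[-0.012, 0.03, 0.005], -0.17], [[-0.026, 0.065, 0.015], -0.35], [[-0.04, 0.1, 0.03], -0.53], [[-0.0514, 0.1193, 0.0476], -0.681], [[-0.0514, 0.1193, 0.0476], -0.681]]}}

```text
clock: 17.55
eef_pos: [595.0, 6.6, 148.4]
tool_rot: [3.126, -0.008, 1.44]
force: [-0.3, 1.0, 0.5]
width: 45.3
```

>>> {"method": "move_arm", "body": {"series": [[[0, 0, 0], 0], [[0, 0, 0], 0]]}}

```text
clock: 17.8
eef_pos: [595.1, 8.2, 149.1]
tool_rot: [3.126, -0.008, 1.44]
force: [-0.3, 0.8, -0.2]
width: 45.1
```

```bash
python3 go.py 596,9.5,50,1.446 596,9.5,9,1.446
python3 - <<'E'
from h import *
np.save('T3.npy',pose('wrist')); i=get_image('wrist'); cv2.imwrite('pics/w4.png',i)
E
```

```text
t 17.8 [595.1   8.2 149.1] [ 3.126 -0.008  1.44 ] w 45.1 q [ 0.2   0.67 -0.42  1.76  0.37  0.77 -0.53] F [-0.3  0.8 -0.2]
596,9.5,50,1.446 [0.0006, -0.0008, 0.0991] -0.006
596,9.5,9,1.446 [0.0003, -0.0015, 0.1401] -0.006
```

View pics/w4.png

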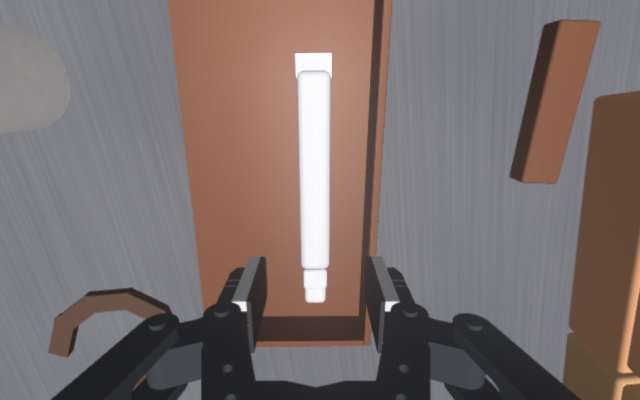

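Run:
```python
from h import *
T=np.load('T3.npy'); w=px2w('wrist',[(314,53),(315,302)],31,T);print(w,w.mean(0),np.arctan2(*(w[0]-w[1])[:2]))
w=px2w('wrist',[(314,53),(315,302)],20,T);print(w.mean(0))
```

```text
[[609.3 112.1  31. ]
 [583.7 -88.4  31. ]] [596.5   11.85  31.  ] 0.1269936727624189
[596.25   8.65  20.  ]
```

>>> {"method": "move_arm", "body": {"series": [[[0.0005, -0.001, 0.02], 0], [[0.0005, -0.001, 0.06], 0], [[0.0005, -0.001, 0.095], 0], [[0.0005, -0.001, 0.1], 0], [[0.0005, -0.001, 0.1], 0]]}}

```text
clock: 18.48
eef_pos: [596.6, 10.2, 50.1]
tool_rot: [3.124, -0.009, 1.441]
force: [0.7, -0.0, 0.6]
width: 45.1
```

```bash
python3 go.py 596,9.5,9,1.446
```

```text
t 18.5 [596.6  10.2  50.1] [ 3.124 -0.009  1.441] w 45.1 q [ 0.15  0.81 -0.34  1.82  0.45  0.57 -0.6 ] F [ 0.7 -0.   0.6]
596,9.5,9,1.446 [-0.0011, -0.0012, 0.041] -0.005
```

>>> {"method": "move_arm", "body": {"series": [[[-0.0005, -0.001, 0.015], 0], [[-0.0005, -0.001, 0.032], 0], [[-0.0005, -0.001, 0.039], 0], [[-0.0005, -0.001, 0.04], 0]]}}

```text
clock: 18.98
eef_pos: [595.7, 10.1, 9.2]
tool_rot: [3.126, -0.008, 1.441]
force: [0.1, -0.0, -0.6]
width: 44.9
```

>>> {"method": "move_arm", "body": {"series": [[[0, 0, 0], 0], [[0, 0, 0], 0], [[0, 0, 0], 0], [[0, 0, 0], 0]], "claw": 0.0}}

```text
clock: 19.48
eef_pos: [596.1, 10.1, 9.6]
tool_rot: [3.125, -0.009, 1.441]
force: [0.2, -0.1, 2.4]
width: 23.5
```

```bash
python3 go.py 596,9.5,130,1.446
```

```text
t 19.5 [596.1  10.1   9.6] [ 3.125 -0.009  1.441] w 23.5 q [ 0.13  0.87 -0.3   1.83  0.48  0.49 -0.63] F [ 0.2 -0.1  2.4]
596,9.5,130,1.446 [0.0004, 0.002, -0.1204] -0.005
```

>>> {"method": "move_arm", "body": {"series": [[[0, 0, -0.015], 0], [[0, 0, -0.05], 0], [[0, 0.001, -0.095], 0], [[0, 0.002, -0.13], 0], [[0, 0.002, -0.132], 0]]}}

```text
clock: 20.1
eef_pos: [597.2, 9.1, 144.4]
tool_rot: [3.12, -0.009, 1.441]
force: [-0.2, -0.5, -5.4]
width: 23.7
```

```bash
python3 go.py 500,-340,145,0.096
```

```text
t 20.1 [597.2   9.1 144.4] [ 3.12  -0.009  1.441] w 23.7 q [ 0.2   0.68 -0.42  1.77  0.38  0.75 -0.54] F [-0.2 -0.5 -5.4]
500,-340,145,0.096 [-0.3587, -0.0512, -0.0051] 1.345
```

>>> {"method": "move_arm", "body": {"series": [[[-0.035, -0.003, -0.005], 0.13], [[-0.08, -0.01, -0.01], 0.3], [[-0.125, -0.018, -0.01], 0.47], [[-0.17, -0.025, -0.01], 0.64], [[-0.215, -0.032, -0.01], 0.81]]}}

```text
clock: 20.72
eef_pos: [535.3, -201.0, 150.0]
tool_rot: [3.136, -0.02, 0.626]
force: [0.4, -0.1, -6.1]
width: 23.8
```

```bash
python3 go.py 500,-340,145,0.096
```

```text
t 20.7 [ 535.3 -201.   150. ] [ 3.136 -0.02   0.626] w 23.8 q [ 0.47  0.62 -0.23  1.83  0.19  0.69 -0.81] F [ 0.4 -0.1 -6.1]
500,-340,145,0.096 [-0.1101, 0.092, 0.0033] 0.53
```

>>> {"method": "move_arm", "body": {"series": [[[-0.035, 0.029, 0.001], 0.17], [[-0.075, 0.063, 0.002], 0.35], [[-0.11, 0.092, 0.0033], 0.53], [[-0.11, 0.092, 0.0033], 0.53], [[-0.11, 0.092, 0.0033], 0.53]]}}

```text
clock: 21.35
eef_pos: [499.1, -338.7, 143.3]
tool_rot: [-3.133, -0.018, 0.096]
force: [0.6, 0.5, -4.2]
width: 24.1
```

```bash
python3 go.py 500,-342,28,0.096
python3 - <<'E'
from h import *
np.save('T4.npy',pose('wrist')); cv2.imwrite('pics/w5.png',get_image('wrist'))
E
```

```text
t 21.4 [ 499.1 -338.7  143.3] [-3.133 -0.018  0.096] w 24.1 q [ 0.62  0.66 -0.09  1.74  0.06  0.73 -0.97] F [ 0.6  0.5 -4.2]
500,-342,28,0.096 [-0.0014, 0.0044, 0.1153] 0.0
```

View pics/w5.png

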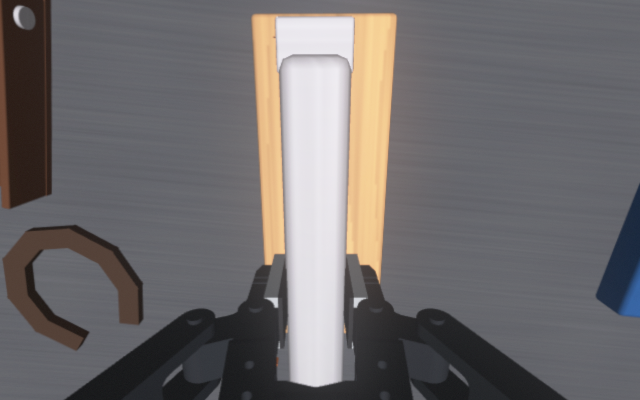

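Run:
```python
from h import *
T=np.load('T4.npy'); w=px2w('wrist',[(253,15),(395,15),(265,262),(379,283)],25,T)[:,:2]; print(w, np.linalg.norm(w[0]-w[1]))
d=(w[0]-w[2])/np.linalg.norm(w[0]-w[2])+(w[1]-w[3])/np.linalg.norm(w[1]-w[3]); d/=np.linalg.norm(d); print('yaw',np.arctan2(d[1],d[0]),'centre',(w[0]+w[1])/2-130*d)
print('chisel far top end',px2w('wrist',[(277,17),(354,17),(315,17)],164.7,T))
```

```text
[[ 623.5 -282.8]
 [ 632.6 -378.8]
 [ 437.7 -300.6]
 [ 427.6 -399.5]] 96.43033754996402
yaw 0.09807247989053877 centre [ 498.6746828  -343.52899444]
chisel far top end [[ 599.4 -316.5  164.7]
 [ 601.7 -341.   164.7]
 [ 600.5 -328.6  164.7]]
```

The picture shows the oak block's far edge at (253–395,15), with the chisel hanging over it, straight. By that measure the oak centre is about (499.5,-343.3), and the chisel sits centred on the tool. Lower it.

>>> {"method": "move_arm", "body": {"series": [[[-0.0005, 0.003, 0.02], 0], [[-0.001, 0.0055, 0.055], 0], [[-0.0014, 0.0055, 0.09], 0], [[-0.0014, 0.0055, 0.105], 0], [[-0.0014, 0.0055, 0.108], 0]]}}

```text
clock: 22.02
eef_pos: [500.9, -341.2, 34.9]
tool_rot: [-3.132, -0.017, 0.099]
force: [-0.3, -0.2, -4.1]
width: 23.7
```

```bash
python3 go.py 500,-343.3,28.5,0.096
```

```text
t 22.0 [ 500.9 -341.2   34.9] [-3.132 -0.017  0.099] w 23.7 q [ 0.61  0.83 -0.08  1.79  0.08  0.52 -0.98] F [-0.3 -0.2 -4.1]
500,-343.3,28.5,0.096 [-0.0012, 0.002, 0.0063] 0.003
```

>>> {"method": "move_arm", "body": {"series": [[[-0.001, 0.002, 0.003], 0], [[-0.001, 0.002, 0.006], 0], [[-0.001, 0.002, 0.0065], 0], [[-0.001, 0.002, 0.0065], 0]]}}

```text
clock: 22.52
eef_pos: [500.7, -343.7, 29.1]
tool_rot: [-3.133, -0.019, 0.099]
force: [0.4, -0.6, -1.9]
width: 23.4
```

```bash
python3 go.py 500,-343.3,28.5,0.096
```

```text
t 22.5 [ 500.7 -343.7   29.1] [-3.133 -0.019  0.099] w 23.4 q [ 0.61  0.84 -0.08  1.79  0.08  0.51 -0.98] F [ 0.4 -0.6 -1.9]
500,-343.3,28.5,0.096 [-0.0007, -0.0004, 0.0006] 0.003
```

>>> {"method": "move_arm", "body": {"series": [[[0, 0, 0.0015], 0], [[0, 0, 0.002], 0], [[0, 0, 0.002], 0]]}}

```text
clock: 22.9
eef_pos: [500.8, -343.7, 28.7]
tool_rot: [-3.133, -0.019, 0.099]
force: [-2.9, 1.0, 8.6]
width: 23.7
```

>>> {"method": "move_arm", "body": {"series": [[[0, 0, 0], 0], [[0, 0, 0], 0], [[0, 0, -0.01], 0], [[0, 0, -0.06], 0], [[0, 0, -0.12], 0]], "claw": 0.53}}

```text
clock: 23.52
eef_pos: [498.0, -344.5, 149.5]
tool_rot: [-3.132, -0.017, 0.099]
force: [0.2, -1.5, 0.6]
width: 45.2
```

```bash
python3 go.py 458,334,160,-0.131
python3 - <<'E'
from h import *
T=pose('wrist'); np.save('T5.npy',T); a=get_image('wrist'); c=get_image('top')
cv2.imwrite('pics/w6.png',cv2.hconcat([cv2.resize(a,(560,350)),cv2.resize(c[110:230,410:490],(233,350))]))
E
```

```text
t 23.5 [ 498.  -344.5  149.5] [-3.132 -0.017  0.099] w 45.2 q [ 0.63  0.66 -0.1   1.73  0.06  0.75 -0.96] F [ 0.2 -1.5  0.6]
458,334,160,-0.131 [0.0277, -0.6792, -0.0035] 0.23
```

View pics/w6.png

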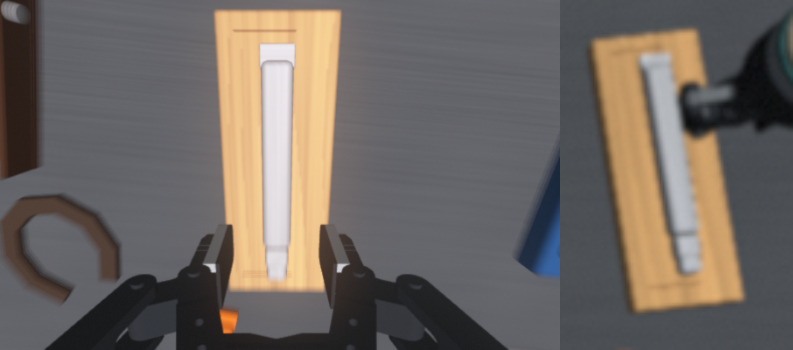

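The chisel lies on the block: ends at (277,44) and (277,279), block edges at rows 11 and 290. Next I measure how well it is centred.

Run:
```python
from h import *
T=np.load('T5.npy'); k=640/560
f=lambda px,z: px2w('wrist',[(u*k,v*k) for u,v in px],z,T)[:,:2]
c=f([(277,44),(277,279)],50); o=f([(215,11),(341,11),(325,291),(234,288)],25)
print(c,c.mean(0),o,(o[0]+o[1])/2,o.mean(0))
# from top view crop
g=lambda px,z: px2w('top',[(410+u*80/233,110+v*120/350) for u,v in px],z)[:,:2]
c=g([(653-560,57),(688-560,271)],50);o=g([(590-560,40),(696-560,29),(744-560,299),(634-560,311)],25); print('top',c.mean(0),o.mean(0))
```

```text
[[ 602.7 -333.6]
 [ 398.7 -354.3]] [ 500.7  -343.95] [[ 624.2 -281.8]
 [ 634.  -381.1]
 [ 371.2 -407.9]
 [ 364.5 -311.9]] [ 629.1  -331.45] [ 498.475 -345.675]
top [ 497.95 -339.4 ] [ 499.75  -343.275]
```

Both views put the chisel within about 5 mm of the centre. Now I return for the tin.

>>> {"method": "move_arm", "body": {"series": [[[0.001, -0.045, -0.015], 0.02], [[0.003, -0.105, -0.02], 0.04], [[0.006, -0.166, -0.02], 0.06], [[0.009, -0.227, -0.02], 0.08], [[0.012, -0.289, -0.02], 0.1]], "claw": 0.85}}

```text
clock: 24.25
eef_pos: [485.4, -57.1, 176.6]
tool_rot: [-3.139, -0.03, -0.002]
force: [1.1, 1.3, 0.6]
width: 72.6
```

```bash
python3 go.py 452,333.4,160,-0.131
```

```text
t 24.2 [485.4 -57.1 176.6] [-3.139e+00 -3.000e-02 -2.000e-03] w 72.6 q [ 0.09  0.47 -0.04  2.04  0.03  0.6  -1.54] F [1.1 1.3 0.6]
452,333.4,160,-0.131 [-0.0348, -0.3904, 0.0167] 0.129
```

>>> {"method": "move_arm", "body": {"series": [[[-0.004, -0.055, 0], 0.03], [[-0.009, -0.115, 0], 0.06], [[-0.014, -0.177, 0], 0.09], [[-0.02, -0.239, 0], 0.11], [[-0.026, -0.301, 0], 0.129]]}}

```text
clock: 24.88
eef_pos: [459.9, 246.0, 177.0]
tool_rot: [-3.134, -0.03, -0.132]
force: [1.5, -0.8, 0.1]
width: 72.4
```

>>> {"method": "move_arm", "body": {"series": [[[0, -0.05, 0], 0], [[-0.01, -0.09, 0.0], 0], [[-0.01, -0.09, 0.0], 0], [[-0.01, -0.09, 0], 0]]}}

```text
clock: 25.38
eef_pos: [461.7, 335.5, 177.3]
tool_rot: [-3.135, -0.03, -0.132]
force: [0.0, -0.6, 0.5]
width: 72.7
```

```bash
python3 go.py 452,333.4,125,-0.131 452,333.4,50,-.131
```

```text
t 25.4 [461.7 335.5 177.3] [-3.135 -0.03  -0.132] w 72.7 q [-0.72  0.57  0.05  1.83 -0.01  0.72 -2.37] F [ 0.  -0.6  0.5]
452,333.4,125,-0.131 [-0.0109, 0.0037, 0.052] -0.001
452,333.4,50,-.131 [-0.0132, 0.0041, 0.1269] -0.001
```

>>> {"method": "move_arm", "body": {"series": [[[-0.006, 0.002, 0.03], 0], [[-0.0109, 0.0038, 0.06], 0], [[-0.012, 0.004, 0.1], 0], [[-0.0132, 0.0041, 0.126], 0], [[-0.0132, 0.0041, 0.127], 0]]}}

```text
clock: 26.0
eef_pos: [451.5, 330.6, 48.5]
tool_rot: [-3.139, -0.028, -0.135]
force: [-0.1, -0.8, 0.7]
width: 72.4
```

>>> {"method": "move_arm", "body": {"series": [[[0, 0, 0], 0], [[0, 0, 0], 0], [[0, 0, 0], 0], [[0, 0, 0], 0]], "claw": 0.0}}

```text
clock: 26.5
eef_pos: [452.5, 330.4, 49.8]
tool_rot: [-3.139, -0.03, -0.135]
force: [0.9, -1.5, 6.3]
width: 52.6
```

```bash
python3 go.py 452,333.4,150,-0.131
```

```text
t 26.5 [452.5 330.4  49.8] [-3.139 -0.03  -0.135] w 52.6 q [-0.72  0.76  0.04  1.93 -0.02  0.43 -2.38] F [ 0.9 -1.5  6.3]
452,333.4,150,-0.131 [0.0021, -0.0032, -0.1001] -0.004
```

>>> {"method": "move_arm", "body": {"series": [[[0, 0, -0.02], 0], [[0, 0, -0.06], 0], [[-0.002, 0.02, -0.1], 0], [[-0.004, 0.07, -0.11], 0], [[-0.004, 0.13, -0.11], 0]]}}

```text
clock: 27.12
eef_pos: [427.9, 202.3, 160.4]
tool_rot: [-3.136, -0.032, -0.132]
force: [0.9, -1.5, -3.5]
width: 52.5
```

```bash
python3 go.py 532.6,-52,150,-0.13
```

```text
t 27.1 [427.9 202.3 160.4] [-3.136 -0.032 -0.132] w 52.5 q [-0.53  0.48  0.03  2.1   0.    0.54 -2.21] F [ 0.9 -1.5 -3.5]
532.6,-52,150,-0.13 [0.137, 0.2383, 0.0136] -0.002
```

>>> {"method": "move_arm", "body": {"series": [[[0.028, 0.045, 0], 0], [[0.057, 0.098, 0], 0], [[0.087, 0.151, 0.002], 0], [[0.115, 0.203, 0.005], 0], [[0.137, 0.2383, 0.01], 0]]}}

```text
clock: 27.75
eef_pos: [532.8, -55.1, 153.7]
tool_rot: [-3.137, -0.033, -0.135]
force: [-0.1, 0.7, -2.9]
width: 52.6
```

>>> {"method": "move_arm", "body": {"series": [[[0, 0, 0], 0], [[0, 0, 0], 0]]}}

```text
clock: 28.0
eef_pos: [531.9, -54.6, 153.4]
tool_rot: [-3.136, -0.031, -0.135]
force: [-0.4, 0.4, -1.7]
width: 52.6
```

```bash
python3 go.py 532.6,-52,80,-0.13
```

```text
t 28.0 [531.9 -54.6 153.4] [-3.136 -0.031 -0.135] w 52.6 q [ 0.07  0.56 -0.02  1.95  0.02  0.61 -1.67] F [-0.4  0.4 -1.7]
532.6,-52,80,-0.13 [-0.002, -0.0023, 0.0734] -0.005
```

>>> {"method": "move_arm", "body": {"series": [[[-0.001, -0.002, 0.02], 0], [[-0.002, -0.0023, 0.055], 0], [[-0.003, -0.0023, 0.085], 0], [[-0.003, -0.0023, 0.1], 0], [[-0.003, -0.0023, 0.1], 0]]}}

```text
clock: 28.62
eef_pos: [531.8, -50.7, 52.8]
tool_rot: [-3.136, -0.029, -0.134]
force: [0.4, -0.5, -2.9]
width: 52.6
```

```bash
python3 go.py 532.6,-52,46,-0.13
```

```text
t 28.6 [531.8 -50.7  52.8] [-3.136 -0.029 -0.134] w 52.6 q [ 0.06  0.73 -0.02  2.01  0.03  0.38 -1.69] F [ 0.4 -0.5 -2.9]
532.6,-52,46,-0.13 [0.0007, 0.0013, 0.0068] -0.004
```

>>> {"method": "move_arm", "body": {"series": [[[0.0007, 0.001, 0.003], 0], [[0.0007, 0.001, 0.006], 0], [[0.0007, 0.001, 0.0068], 0], [[0.0007, 0.001, 0.0068], 0]]}}

```text
clock: 29.12
eef_pos: [533.6, -51.6, 47.9]
tool_rot: [-3.136, -0.032, -0.134]
force: [-1.7, 0.4, 8.9]
width: 52.8
```

```bash
python3 go.py 532.6,-52,46,-0.13
```

```text
t 29.1 [533.6 -51.6  47.9] [-3.136 -0.032 -0.134] w 52.8 q [ 0.06  0.74 -0.02  2.01  0.03  0.37 -1.68] F [-1.7  0.4  8.9]
532.6,-52,46,-0.13 [-0.001, 0.0005, 0.0018] -0.004
```

Contact. Release and lift, then go to the brick at (525.7,328.8).

>>> {"method": "move_arm", "body": {"series": [[[0, 0, 0], 0], [[0, 0, 0], 0], [[0, 0, -0.01], 0], [[0, 0, -0.055], 0], [[0, 0, -0.112], 0]], "claw": 0.82}}

```text
clock: 29.75
eef_pos: [529.1, -51.8, 160.6]
tool_rot: [-3.136, -0.029, -0.134]
force: [0.8, -0.8, 0.3]
width: 70.1
```

```bash
python3 go.py 525.5,328.8,165,-0.114
```

```text
t 29.8 [529.1 -51.8 160.6] [-3.136 -0.029 -0.134] w 70.1 q [ 0.06  0.54 -0.03  1.95  0.02  0.62 -1.68] F [ 0.8 -0.8  0.3]
525.5,328.8,165,-0.114 [-0.0541, -0.3767, -0.0039] -0.02
```

>>> {"method": "move_arm", "body": {"series": [[[-0.006, -0.045, -0.005], 0], [[-0.014, -0.105, -0.005], 0], [[-0.023, -0.166, -0.005], 0], [[-0.032, -0.227, -0.005], -0.01], [[-0.041, -0.288, -0.005], -0.02]]}}

```text
clock: 30.38
eef_pos: [526.5, 241.0, 166.7]
tool_rot: [-3.136, -0.03, -0.114]
force: [1.5, -0.1, -0.2]
width: 70.1
```

>>> {"method": "move_arm", "body": {"series": [[[-0.009, -0.055, 0], 0], [[-0.013, -0.089, 0.01], 0], [[-0.013, -0.089, 0.03], 0], [[-0.013, -0.089, 0.03], 0]]}}

```text
clock: 30.88
eef_pos: [523.4, 330.4, 135.8]
tool_rot: [-3.139, -0.028, -0.113]
force: [0.1, 0.7, 1.6]
width: 69.8
```

```bash
python3 go.py 525.5,328.8,51.5,-0.114
```

```text
t 30.9 [523.4 330.4 135.8] [-3.139 -0.028 -0.113] w 69.8 q [-0.63  0.69  0.03  1.72  0.    0.71 -2.3 ] F [0.1 0.7 1.6]
525.5,328.8,51.5,-0.114 [-0.0, 0.0016, 0.0843] 0.001
```

>>> {"method": "move_arm", "body": {"series": [[[0, 0.001, 0.02], 0], [[0, 0.001, 0.055], 0], [[0, 0.001, 0.08], 0], [[0, 0.001, 0.084], 0], [[0, 0.001, 0.084], 0]]}}

```text
clock: 31.5
eef_pos: [526.4, 329.2, 52.8]
tool_rot: [-3.138, -0.029, -0.114]
force: [-0.1, 0.8, 0.0]
width: 69.9
```

>>> {"method": "move_arm", "body": {"series": [[[0, 0, 0], 0], [[0, 0, 0], 0], [[0, 0, 0], 0], [[0, 0, 0], 0]], "claw": 0.0}}

```text
clock: 32.0
eef_pos: [527.6, 329.6, 54.7]
tool_rot: [-3.137, -0.031, -0.114]
force: [0.2, -0.8, 6.4]
width: 49.2
```

```bash
python3 go.py 541,31.6,150,-0.113
```

```text
t 32.0 [527.6 329.6  54.7] [-3.137 -0.031 -0.114] w 49.2 q [-0.63  0.8   0.02  1.76  0.    0.55 -2.3 ] F [ 0.2 -0.8  6.4]
541,31.6,150,-0.113 [0.0502, 0.2941, -0.0953] -0.001
```

>>> {"method": "move_arm", "body": {"series": [[[0, 0, -0.02], 0], [[0, 0, -0.065], 0], [[0.005, 0.03, -0.105], 0], [[0.014, 0.08, -0.11], 0], [[0.024, 0.14, -0.11], 0]]}}

```text
clock: 32.62
eef_pos: [532.7, 187.7, 167.0]
tool_rot: [-3.134, -0.035, -0.111]
force: [1.9, -0.6, -1.9]
width: 48.9
```

```bash
python3 go.py 543,31.6,150,-0.113
```

```text
t 32.6 [532.7 187.7 167. ] [-3.134 -0.035 -0.111] w 48.9 q [-0.4   0.57  0.    1.86  0.01  0.68 -2.09] F [ 1.9 -0.6 -1.9]
543,31.6,150,-0.113 [0.027, 0.1541, 0.0169] 0.002
```

>>> {"method": "move_arm", "body": {"series": [[[0.009, 0.05, 0], 0], [[0.02, 0.11, 0.005], 0], [[0.026, 0.15, 0.01], 0], [[0.027, 0.1541, 0.0169], 0], [[0.027, 0.1541, 0.0169], 0]]}}

```text
clock: 33.25
eef_pos: [542.8, 32.1, 150.3]
tool_rot: [-3.134, -0.035, -0.112]
force: [0.5, 0.7, -2.0]
width: 49.2
```

```bash
python3 go.py 543,31.6,60,-0.113
```

```text
t 33.2 [542.8  32.1 150.3] [-3.134 -0.035 -0.112] w 49.2 q [-0.1   0.57 -0.02  1.93  0.02  0.61 -1.81] F [ 0.5  0.7 -2. ]
543,31.6,60,-0.113 [-0.0029, 0.0012, 0.0903] 0.001
```

>>> {"method": "move_arm", "body": {"series": [[[-0.001, 0.001, 0.02], 0], [[-0.002, 0.001, 0.055], 0], [[-0.003, 0.001, 0.085], 0], [[-0.003, 0.001, 0.0965], 0], [[-0.003, 0.001, 0.0985], 0]]}}

```text
clock: 33.88
eef_pos: [542.9, 34.2, 52.6]
tool_rot: [-3.132, -0.033, -0.109]
force: [-5.1, 2.9, 15.2]
width: 49.5
```

```bash
python3 go.py 543,31.6,50.5,-0.113
```

```text
t 33.9 [542.9  34.2  52.6] [-3.132 -0.033 -0.109] w 49.5 q [-0.1   0.73 -0.02  1.99  0.03  0.39 -1.82] F [-5.1  2.9 15.2]
543,31.6,50.5,-0.113 [0.0004, 0.0026, 0.0021] 0.004
```

>>> {"method": "move_arm", "body": {"series": [[[0, 0, 0], 0], [[0, 0, 0], 0], [[0, 0, -0.01], 0], [[0, 0, -0.055], 0], [[0, 0, -0.112], 0]], "claw": 0.78}}

```text
clock: 34.5
eef_pos: [538.3, 33.4, 165.7]
tool_rot: [-3.133, -0.032, -0.109]
force: [1.5, 0.1, -0.0]
width: 66.7
```

```bash
python3 go.py 605.5,322.3,170,-0.106
```

```text
t 34.5 [538.3  33.4 165.7] [-3.133 -0.032 -0.109] w 66.7 q [-0.1   0.54 -0.03  1.93  0.02  0.64 -1.81] F [ 1.5  0.1 -0. ]
605.5,322.3,170,-0.106 [0.0353, -0.2945, -0.0006] -0.003
```

>>> {"method": "move_arm", "body": {"series": [[[0.006, -0.045, 0], 0], [[0.013, -0.105, 0], 0], [[0.02, -0.166, 0], 0], [[0.027, -0.227, 0], 0], [[0.034, -0.288, 0], 0]]}}

```text
clock: 35.12
eef_pos: [603.9, 317.7, 170.4]
tool_rot: [-3.132, -0.033, -0.11]
force: [1.6, -0.1, 0.2]
width: 66.8
```

```bash
python3 go.py 603,322.3,130,-0.106
```

```text
t 35.1 [603.9 317.7 170.4] [-3.132 -0.033 -0.11 ] w 66.8 q [-0.54  0.72  0.01  1.51  0.    0.87 -2.21] F [ 1.6 -0.1  0.2]
603,322.3,130,-0.106 [-0.0027, -0.0041, 0.0404] -0.004
```

>>> {"method": "move_arm", "body": {"series": [[[-0.002, -0.003, 0.02], 0], [[-0.0027, -0.0041, 0.04], 0], [[-0.0027, -0.0041, 0.04], 0], [[-0.0027, -0.0041, 0.04], 0]]}}

```text
clock: 35.62
eef_pos: [603.7, 320.5, 130.8]
tool_rot: [-3.133, -0.033, -0.112]
force: [-0.5, -0.1, 0.7]
width: 66.6
```

```bash
python3 go.py 603,322.3,52,-0.106;  python3 - <<'E'
from h import *
np.save('T6.npy',pose('wrist')); cv2.imwrite('pics/w7.png',get_image('wrist'))
E
```

```text
t 35.6 [603.7 320.5 130.8] [-3.133 -0.033 -0.112] w 66.6 q [-0.54  0.77  0.01  1.54  0.    0.8  -2.22] F [-0.5 -0.1  0.7]
603,322.3,52,-0.106 [-0.0035, -0.001, 0.0787] -0.006
```

View pics/w7.png

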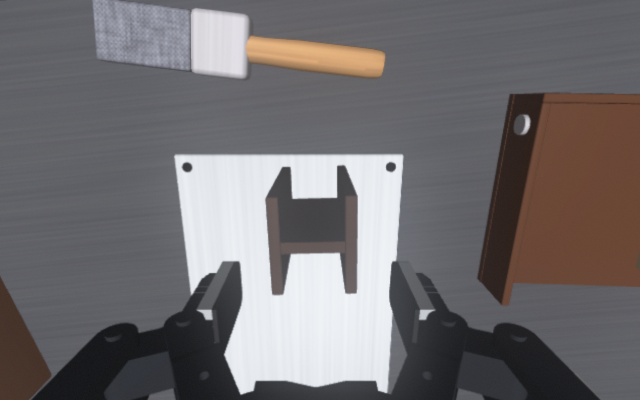

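The beam is upright, with top corners (267,195), (357,194), (356,292) and (273,293). Measure it, then grip.

Run:
```python
from h import *
T=np.load('T6.npy'); w=px2w('wrist',[(267,195),(357,194),(356,292),(273,293)],98,T); d=w[0]+w[1]-w[2]-w[3]; print(w[:,:2],w.mean(0),np.arctan2(d[1],d[0]))
```

```text
[[633.6 343.8]
 [628.9 295.7]
 [569.7 300.8]
 [574.2 349.2]] [601.6   322.375  98.   ] -0.08830265637552824
```

>>> {"method": "move_arm", "body": {"series": [[[-0.001, -0.001, 0.02], 0], [[-0.002, -0.001, 0.05], 0], [[-0.003, -0.001, 0.074], 0], [[-0.0035, -0.001, 0.0787], 0], [[-0.0035, -0.001, 0.0787], 0]]}}

```text
clock: 36.3
eef_pos: [603.3, 322.7, 52.3]
tool_rot: [-3.132, -0.034, -0.112]
force: [1.1, 0.7, -1.5]
width: 66.7
```

```bash
python3 go.py 603,322.3,52,-0.106
```

```text
t 36.3 [603.3 322.7  52.3] [-3.132 -0.034 -0.112] w 66.7 q [-0.55  0.87  0.01  1.58  0.01  0.66 -2.22] F [ 1.1  0.7 -1.5]
603,322.3,52,-0.106 [-0.0002, 0.0004, 0.0003] -0.006
```

>>> {"method": "move_arm", "body": {"series": [[[0, 0, 0], 0], [[0, 0, 0], 0], [[0, 0, 0], 0], [[0, 0, 0], 0]], "claw": 0.0}}

```text
clock: 36.8
eef_pos: [604.2, 322.9, 53.7]
tool_rot: [-3.131, -0.036, -0.112]
force: [-0.1, -0.5, 6.5]
width: 49.2
```

```bash
python3 go.py 557,114,160,-0.1
```

```text
t 36.8 [604.2 322.9  53.7] [-3.131 -0.036 -0.112] w 49.2 q [-0.55  0.87  0.01  1.58  0.01  0.66 -2.22] F [-0.1 -0.5  6.5]
557,114,160,-0.1 [-0.0198, 0.2118, -0.1092] -0.012
```

>>> {"method": "move_arm", "body": {"series": [[[0, 0, -0.02], 0], [[0, 0, -0.065], 0], [[-0.002, 0.02, -0.1], 0], [[-0.006, 0.065, -0.105], 0], [[-0.012, 0.125, -0.105], 0]]}}

```text
clock: 37.42
eef_pos: [574.3, 200.2, 158.3]
tool_rot: [-3.129, -0.038, -0.109]
force: [1.6, -1.3, -6.5]
width: 49.5
```

```bash
python3 go.py 556,113.9,140,-0.108
```

```text
t 37.4 [574.3 200.2 158.3] [-3.129 -0.038 -0.109] w 49.5 q [-0.38  0.64 -0.    1.75  0.01  0.72 -2.07] F [ 1.6 -1.3 -6.5]
556,113.9,140,-0.108 [-0.0095, 0.088, 0.0169] -0.001
```

>>> {"method": "move_arm", "body": {"series": [[[-0.005, 0.045, 0], 0], [[-0.009, 0.086, 0.008], 0], [[-0.0095, 0.088, 0.0169], 0], [[-0.0095, 0.088, 0.0169], 0], [[-0.0095, 0.088, 0.0169], 0]]}}

```text
clock: 38.05
eef_pos: [556.3, 115.7, 140.3]
tool_rot: [-3.128, -0.038, -0.107]
force: [-0.2, -0.0, -5.3]
width: 49.4
```

```bash
python3 go.py 556,113.9,56,-0.108
```

```text
t 38.0 [556.3 115.7 140.3] [-3.128 -0.038 -0.107] w 49.4 q [-0.24  0.61 -0.02  1.88  0.02  0.61 -1.95] F [-0.2 -0.  -5.3]
556,113.9,56,-0.108 [-0.0033, 0.0029, 0.0842] 0.001
```

>>> {"method": "move_arm", "body": {"series": [[[-0.001, 0.001, 0.02], 0], [[-0.002, 0.002, 0.05], 0], [[-0.003, 0.003, 0.078], 0], [[-0.0033, 0.0035, 0.085], 0], [[-0.0033, 0.0035, 0.0855], 0]]}}

```text
clock: 38.67
eef_pos: [556.4, 114.2, 55.0]
tool_rot: [-3.128, -0.038, -0.106]
force: [0.5, 0.1, -4.7]
width: 49.4
```

```bash
python3 go.py 556,113.9,51,-0.108
```

```text
t 38.7 [556.4 114.2  55. ] [-3.128 -0.038 -0.106] w 49.4 q [-0.24  0.75 -0.02  1.92  0.03  0.43 -1.95] F [ 0.5  0.1 -4.7]
556,113.9,51,-0.108 [-0.0005, 0.0004, 0.004] 0.002
```

>>> {"method": "move_arm", "body": {"series": [[[0, 0, 0.0015], 0], [[0, 0, 0.003], 0], [[0, 0, 0.0045], 0], [[0, 0, 0.0045], 0]]}}

```text
clock: 39.17
eef_pos: [557.3, 114.5, 51.8]
tool_rot: [-3.127, -0.04, -0.106]
force: [-0.7, -0.1, 5.9]
width: 49.5
```

```bash
python3 go.py 556,113.9,51,-0.108
```

```text
t 39.2 [557.3 114.5  51.8] [-3.127 -0.04  -0.106] w 49.5 q [-0.24  0.75 -0.02  1.92  0.03  0.42 -1.95] F [-0.7 -0.1  5.9]
556,113.9,51,-0.108 [-0.0013, 0.0007, 0.0007] 0.002
```

Contact. Release and lift, then go higher to check.

>>> {"method": "move_arm", "body": {"series": [[[0, 0, 0], 0], [[0, 0, 0], 0], [[0, 0, -0.01], 0], [[0, 0, -0.055], 0], [[0, 0, -0.112], 0]], "claw": 0.78}}

```text
clock: 39.8
eef_pos: [551.8, 113.1, 164.4]
tool_rot: [-3.128, -0.038, -0.106]
force: [1.0, 0.1, 0.3]
width: 66.8
```

>>> {"method": "move_arm", "body": {"series": [[[0, 0.02, -0.05], 0], [[0, 0.05, -0.1], 0], [[0, 0.08, -0.14], 0], [[0, 0.08, -0.14], 0], [[0, 0.08, -0.14], 0]]}}

```text
clock: 40.42
eef_pos: [537.4, 32.8, 303.0]
tool_rot: [-3.127, -0.037, -0.105]
force: [-0.3, 0.5, 0.0]
width: 66.8
```

```bash
python3 go.py;  python3 - <<'E'
from h import *
np.save('T7.npy',pose('wrist')); i=get_image('wrist'); cv2.imwrite('pics/w8.png',i); t=get_image('top'); cv2.imwrite('pics/top9.png',t)
g=lambda a:(255*(a/255.)**0.6).astype('uint8')
k=cv2.resize(g(i[40:240,170:490]),(800,500))
cv2.imwrite('pics/w8c.png',cv2.vconcat([k[:500]]))
E
```

```text
t 40.4 [537.4  32.8 303. ] [-3.127 -0.037 -0.105] w 66.8 q [-0.09  0.37 -0.02  1.77  0.    0.97 -1.79] F [-0.3  0.5  0. ]
```

View pics/w8c.png

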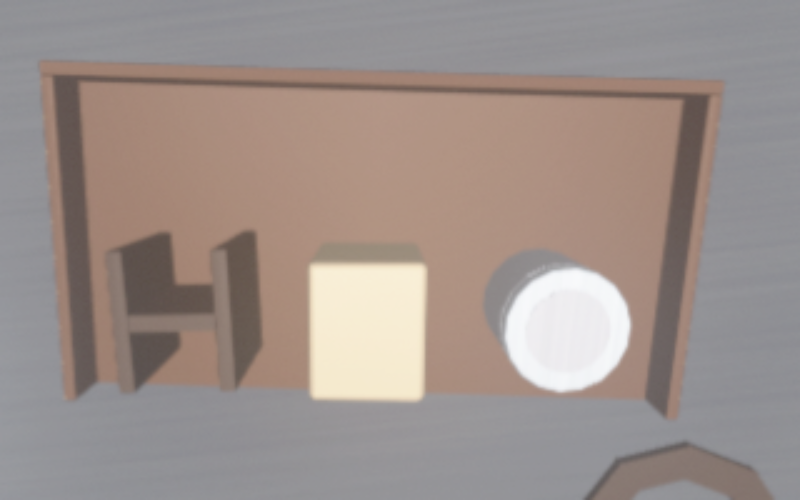

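The three stand upright in the bay: beam top (108–233, 249–390), brick top (309–427, 264–400), tin centre (567,328). Compare these with the start, using the bay corners as reference.

Run:
```python
from h import *
def run(Tf,o,k,d):
    T=np.load(Tf); f=lambda p,z:px2w('wrist',[(o[0]+u/k,o[1]+v/k) for u,v in p],z,T)[:,:2]
    b=f(d['bay'],42); m=b.mean(0); a=np.arctan2(*(b[0]-b[1])); c,s=np.cos(a),np.sin(a); M=np.array([[c,-s],[s,c]])
    for n,z in (('beam',96),('brick',91),('tin',86)):
        w=f(d[n],z); e=w.mean(0); y=''
        if len(w)>1: q=M@(w[0]+w[1]-w[2]-w[3]); y=np.arctan2(q[1],q[0]).round(3)
        print(n,e.round(1),'rel bay',(M@(e-m)).round(1),y)
run('T1.npy',(190,55),800/270,dict(bay=[(14,27),(786,38)],beam=[(101,246),(234,239),(246,395),(120,402)],brick=[(330,249),(462,249),(459,401),(332,401)],tin=[(618,319)]))
run('T7.npy',(170,40),2.5,dict(bay=[(40,62),(723,82)],beam=[(107,250),(225,248),(233,389),(122,391)],brick=[(309,264),(427,264),(424,400),(311,399)],tin=[(567,328)]))
```

```text
beam [553.2 112.6] rel bay [-104.4   82.9] 0.049
brick [540.6  30.9] rel bay [-105.9    0.2] 0.018
tin [532.4 -53.9] rel bay [-102.7  -85. ] 
beam [554.2 114.3] rel bay [-103.2   83.7] 0.046
brick [539.8  33.9] rel bay [-106.8    2.1] 0.027
tin [532.5 -50.6] rel bay [-102.9  -82.7]
```

The three are within about 3 mm of their start places. Mug and horseshoe I check by differencing the top pictures, then hand in.

Run:
```python
import cv2
from h import *
a,b=[cv2.imread(f'pics/{n}.png') for n in ('top0','top9')]
for n,(r0,r1,c0,c1) in dict(mug=(190,242,248,295),shoe=(185,240,340,392)).items():
    t=a[r0:r1,c0:c1]; m=cv2.matchTemplate(b[r0-12:r1+12,c0-12:c1+12],t,cv2.TM_CCOEFF_NORMED); _,v,_,l=cv2.minMaxLoc(m)
    print(n,'shift px',(l[0]-12,l[1]-12),'score',round(v,3))
finish_job()
```

```text
mug shift px (-12, 10) score 0.269
shoe shift px (0, 0) score 0.116
the job is handed in; nothing more can be done
```

I carried out the whole task in order and handed it in at about 40 s on the robot's clock; no verdict is reported. I moved beam, brick and tin onto the side plate, laid the chisel along the oak block, then put the tin, brick and beam back.

**Last checks:**
- **Beam, brick, tin:** the final wrist picture shows all three upright. They are within about 3 mm of their start places, measured against the bay. Beam and brick are within 0.05 rad of square to the bay.
- **Chisel:** after I released it, both camera views put it within about 5 mm of the oak block's centre and along its length. I did not look at it again after that.
- **Robot:** it ended about 300 mm up with near-zero force, touching nothing.

**Failed or unclear:**
- **Mug and horseshoe:** my final image comparison gave no usable result, with match scores of 0.27 and 0.12, probably because the arm blocked the top view. Handing in was in the same script, so I could not repeat it. Earlier pictures showed both in place, and every transfer passed above them without contact, but their final positions are unchecked.
- **First beam grasp:** the gripper met about 14 N of upward force and was pushed about 7 mm off its target. I did not find the cause. The beam itself barely moved, and I gripped higher for the later grasps.
- **Final top picture:** it was not viewed, because the 16-picture limit had been reached. That is over the roughly 12 planned.

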